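Hang the carving handpiece on the spring balancer

TASK

Put the carving handpiece on its spring balancer: take the retracted hook by its rubber grip, draw it down to the handpiece standing in the wooden block and catch the handpiece's wire bail in the hook. Then let the hook up gently, holding it until spring and weight balance and the handpiece floats in the hook clear above the block, and only there let go, so that it stays put and neither jumps up nor drops. Leave the other things on the bench alone.

Things in the scene. Friction and masses are not known exactly. Their poses are not given: they have to be found in the camera images.
- hook: Open steel J-hook, 7 mm wire, with a rubber grip above it, at the end of a spring balancer's rod. Origin: centre of the round bowl (13 mm centreline radius); z up along the rod, x towards the upturned nose, where the mouth opens. Lowest steel z -16.5 mm; nose tip x 18, z 8.5 mm. Mouth open from z 8.5 to 33 mm. It swivels about the rod and moves freely in x, y on a folding arm (1 N drag).
- hook_bowl (a point): Seat of the bail in the hook: where the centreline of the bail's wire comes to lie, on the rod axis, 6.5 mm below the hook's origin. The back wire of the hook runs up on the -x side, from x -12.5 mm at z 10 mm over x -7 mm at z 26 mm to the rod axis at z 36 mm (in the hook's frame).
- pull_grip (a point): Middle of the rubber pull grip, a round sleeve 26 mm in diameter, 40 mm tall, on the rod axis, 60 mm above the hook's origin, 343 mm above the bench when retracted. The 10 mm rod runs straight up (18 mm collar above the grip) into a tube, 39 mm in diameter, from 0.49 m up to the folding arm at 0.70 m (its post is on the far side): grip it tilted 40 to 50 degrees, leaning back to the robot.
- pull_rod (a joint): How far the hook is drawn down (m): 0 retracted, at most 0.175. The spring's net pull on the hook is 2.3 N at 0, rising 50 N per metre (9.5 N at 0.145), friction 0.25 N; let go, it flies up. With the handpiece on, it floats where that pull equals the handpiece's weight, anywhere from 0.01 to 0.10: the weight is unknown and has to be felt.
- handpiece: Cordless carving handpiece, no bit: upright grey cylinder 46 mm in diameter with a 38 mm steel nose ring at the foot; origin: centre of its underside, z up, flat top at z 105 mm. A rigid arched bail of 6 mm wire stands on top in its y-z plane; the hook passes through along its x axis, from either side. Weighs 0.3 to 0.7 kg.
- bail_top (a point): Crown of the bail: centreline of the wire, 150 mm above the handpiece's origin, on its axis. The legs stand at y +-20 mm up to z 132 mm and arch over y +-12 mm at z 145 mm to the crown. The clear opening is 42 mm high below the crown and 34 mm wide.
- block: Fixed wooden block 100 x 100 x 28 mm with a bored hole, 44 mm in diameter and 22 mm deep, in which the handpiece's nose stands loosely (3 mm all round), its underside 6 mm above the bench. Origin: centre of the block's underside, on the bench.
- mallet: Bystander: carver's round wooden mallet standing on its head, 84 mm in diameter, 190 mm tall; origin under its centre.
- gouge_wide: Bystander: gouge with a wooden handle lying on the bench, 235 mm long, 28 mm thick, along its x axis; origin at the ferrule, on the bench.
- gouge_narrow: Bystander: a second, narrower gouge of the same length; origin at the ferrule, on the bench.
- slipstone: Bystander: sharpening stone 110 x 45 x 18 mm lying flat; origin under its centre.
Mind the look-alikes: they are no part of the job. Of the things like the handpiece, leave any that is green, pink or yellow; of the rest the smaller one is meant.

How it is judged:
By the outcome, as a careful person would: the job done as asked, in the order asked, and still so for the second after the job is handed in, with the robot touching nothing.
It also fails if it takes over 48 s, if anything falls off the work surface, if the arm or the gripper's body presses on something with over 40 N, if the wrist force passes 120 N, or if a joint passes its speed limit or range.

ROBOT

A 7-joint arm with a two-finger parallel gripper is mounted at the origin on the work surface. World frame = base frame: x ahead of the robot, y to its left, z up, the work surface at z = 0. Lengths are in m, angles in degrees, forces in N, time in s.
With the tool pointing down it reaches from about 0.425 to 1.025 m from the base axis. Payload 9.4 kg.
Tool frame: the origin (TCP) lies midway between the tips of the shut fingers; the grasp point (between the pads) lies 19 mm behind it (robot.hold_point_z is the distance from the TCP to the grasp point, in m); z points along the fingers, y is the line along which they close (so a half turn about z gives the same grasp; the last joint's range is limited). The gripper opens to 85 mm and grips with 20 to 120 N. Pads are 22 mm wide; open, the fingers measure 114 mm over their backs; the gripper's body (76 mm by 85 mm) begins 54 mm behind the grasp point. The pads swing forward as they close: fully open they stand 13 mm farther back than shut.
Start: joints at [-71.717, 34.337, -0.143, 91.639, 0.103, 54.024, -4.572], TCP at [0.28, 0.669, 0.231] pointing down, gripper open.
Joint ranges: [-147.43, 147.43], [-19.82, 112.94], [-74.19, 73.91], [6.32, 146.72], [-59.91, 239.91], [6.04, 106.73], [-150.56, 150.56]. Speed limits (degrees/s): [127.2, 127.2, 172.46, 172.46, 180, 180, 180].

INTERFACE

Orientations are given as a 3x3 rotation matrix whose columns are the frame's x, y, z axes.
In Python, from bench import robot gives the robot as it stands. The module is installed in compiled form; this text tells all that it offers.
- The arm moves only by the tool play_rows, never from a script. Its argument "targets" is a list that holds one entry, the list of rows, each a list of 5 numbers: the finger opening in mm, from 0 to 85.4, then the shift along the tool's x, y, z in mm, then the turn about the tool's z in rad. A call has exactly 8 rows; each row shifts and turns the commanded pose from where the row before left it, along the tool's axes as they then stand; what a row does not reach is not made up. A row lasts 1/10 s, in which the tool goes at most 50 mm and 8.59 degrees, less where a joint would pass 70% of its speed; a pose out of reach is approached as far as the arm can. A call is refused whole if a number of a shift passes 50 or a number of a turn 0.15, either way. A call with a gripper value outside its range is refused whole. The fingers move at their own pace and stop on an object; the grip force is fixed at half the most. Time passes only in rows, so rows that do not move let the fingers close, or fill a call up. It gives the time, the measured TCP pose, the force, the opening and the grip force at its end, in the units of the state.
- robot.sense(): the state, without advancing time (a new reading comes with each control period).
- robot.capture(name): name is "scene" or "side" or "wrist"; returns a dict with "img" (420x560x3 uint8, red, green, blue), "z_map" (420x560 float32, m along the optical axis (not along the pixel's ray), 0 where there is no reading), "fov_y" (degrees; the focal length in pixels is half the picture's height over the tangent of half this angle, whatever the lens; pixels are square), "cx", "cy" (the principal point, pixels), "pose" (4x4, takes a point from camera to world coordinates); the wrist camera has in their place "T_tool_cam" (4x4, takes a point from camera to tool coordinates, whose origin is the TCP and whose axes are the flange's). Camera axes: x right, y down, z forward; pixel columns grow to the right and rows downward; lengths in m; the calibration is good to about 2 mm. A picture is of the moment at which its call begins: read the wrist's pose just before it.
- robot.hand_in(): hands the job in; it is judged then, once.
Trained networks look in the newest picture that a camera, given by its name, has taken for a name from the list of things; names that differ only in an ending like _2 or _b are one class to them, and where a whole thing is asked for, a point or a joint stands for the part that bears it (a point fixed in the world has none). Each returns a list of dicts, best first, with "conf" (0 to 1); they miss things now and then, are a little off and sometimes report something else, mostly with a low value. They report only what shows in the picture. A call takes as long as a camera call. They do not tell look-alikes from the thing itself.
- robot.trace(camera, label): "pixels" (420x560 bool, what is visible of it) and "point" ([row, column] in pixels, amid what is visible of it).
The state is a dict: "clock": time; "q": joint angles; "qvel": joint speeds; "tau": joint torques, N m; "tcp_pos": TCP position; "eef_rot": TCP orientation; "wrist_force": force on the tool from outside, world axes, zero at the start; "torque": the same for the moment, N m; "gripper_width": opening from 0.0 (shut) to 1.0 (fully open); "grip_force": force on a finger pad.
Only numpy, scipy, OpenCV 4.12 (cv2) and the standard library are available. Lean on these libraries where they do the work, as an engineer would, in place of code of your own. Each camera call takes 0.05 s, during which the arm holds its last target. There are 200 camera calls.

## Working session

There is one attempt and no reset: what is moved stays moved. The work goes in short steps, Python scripts to look and compute and a tool call to move; the robot and the scene stay as the last step left them, time stands still between calls to the robot, and variables do not carry over. Pictures are saved under pics/ and viewed, at most 10 in all, crops included, and the job is handed in when it is done.

Besides the shell and the picture viewer there is one more tool, called after ">>>" by a JSON object that holds its "op" and its "data", one argument or row to a line. play_rows: Moves the arm, as the interface text tells. Its arguments: {"type":"object","properties":{"targets":{"type":"array","items":{"type":"array","items":{"type":"array","items":{"type":"number"}}}}},"required":["targets"]}

```bash
mkdir -p pics
cat > h.py <<'E'
import numpy as np, cv2
from bench import robot
def cap(n):
    s=robot.sense(); c=robot.capture(n)
    if n=="wrist":
        T=np.eye(4);T[:3,:3]=s["eef_rot"];T[:3,3]=s["tcp_pos"];c["pose"]=T@np.array(c["T_tool_cam"])
    c["f"]=210/np.tan(np.radians(c["fov_y"])/2); return c
def pts(c,mask=None):
    z=c["z_map"]; v,u=np.nonzero((z>0)&(mask if mask is not None else True)); d=z[v,u]
    P=np.c_[(u-c["cx"])/c["f"]*d,(v-c["cy"])/c["f"]*d,d]
    return P@np.array(c["pose"])[:3,:3].T+np.array(c["pose"])[:3,3],u,v
def proj(c,p):
    M=np.linalg.inv(c["pose"]); q=M[:3,:3]@p+M[:3,3]; return q[0]/q[2]*c["f"]+c["cx"],q[1]/q[2]*c["f"]+c["cy"]
def save(n,im): cv2.imwrite("pics/"+n+".png",cv2.cvtColor(im,cv2.COLOR_RGB2BGR))
E
python3 - <<'E'
from h import *
np.set_printoptions(precision=3,suppress=True)
for n in ("scene","side"):
    c=cap(n); save(n,c["img"]); print(n,c["fov_y"],np.array(c["pose"]))
    for l in ("hook","handpiece","block","mallet","slipstone","gouge_wide","pull_grip"):
        for d in robot.trace(n,l):
            P,u,v=pts(c,d["pixels"]); 
            if len(P): print(l,round(d["conf"],2),np.round(d["point"]),d["pixels"].sum(),np.median(P,0),np.percentile(P,3,0),np.percentile(P,97,0))
s=robot.sense();print(s["eef_rot"],robot.hold_point_z,s["clock"],s["wrist_force"])
E
```

```text
scene 48.31093475160249 [[ 0.808  0.336 -0.484  1.142]
 [ 0.589 -0.47   0.657 -0.703]
 [-0.007 -0.816 -0.578  0.813]
 [ 0.     0.     0.     1.   ]]
hook 0.6 [145. 262.] 368 [0.551 0.039 0.328] [0.159 0.029 0.011] [0.562 0.577 0.362]
hook 0.59 [187. 326.] 983 [0.562 0.305 0.087] [0.523 0.163 0.019] [0.631 0.342 0.182]
handpiece 0.94 [246. 279.] 487 [0.602 0.02  0.079] [ 0.547 -0.249  0.004] [0.815 0.085 0.356]
handpiece 0.92 [257. 324.] 1527 [0.733 0.009 0.107] [ 0.701 -0.003  0.01 ] [0.753 0.048 0.19 ]
handpiece 0.84 [211. 349.] 597 [0.675 0.267 0.072] [0.65  0.259 0.006] [0.691 0.293 0.124]
handpiece 0.59 [209. 269.] 1217 [0.532 0.08  0.115] [ 0.354  0.052 -0.002] [0.574 0.303 0.2  ]
block 0.89 [244. 338.] 322 [0.694 0.172 0.025] [ 0.606  0.114 -0.   ] [0.708 0.206 0.03 ]
mallet 0.67 [184. 325.] 946 [0.562 0.306 0.087] [0.525 0.277 0.02 ] [0.594 0.363 0.18 ]
slipstone 0.7 [249. 383.] 610 [0.801 0.225 0.016] [0.756 0.187 0.002] [0.847 0.266 0.019]
gouge_wide 0.7 [312. 145.] 909 [ 0.462 -0.288  0.015] [ 0.395 -0.341 -0.   ] [ 0.566 -0.194  0.026]
pull_grip 0.53 [145. 263.] 260 [0.552
[... 802 characters left out ...]
 0.022] [ 0.389 -0.337  0.009] [ 0.561 -0.196  0.028]
block 0.86 [223. 252.] 440 [0.629 0.154 0.028] [0.595 0.11  0.008] [0.698 0.216 0.032]
mallet 0.62 [190. 212.] 718 [0.544 0.307 0.088] [0.514 0.285 0.01 ] [0.579 0.338 0.184]
slipstone 0.73 [170. 239.] 328 [0.545 0.043 0.361] [0.534 0.033 0.277] [0.555 0.056 0.477]
slipstone 0.57 [191. 283.] 302 [0.791 0.228 0.018] [0.749 0.192 0.005] [0.843 0.273 0.022]
gouge_wide 0.22 [203. 254.] 358 [0.643 0.152 0.092] [0.626 0.142 0.032] [0.668 0.181 0.133]
pull_grip 0.47 [177. 240.] 221 [0.544 0.039 0.334] [0.534 0.033 0.001] [0.677 0.421 0.364]
[[-0.923  0.386  0.   ]
 [ 0.386  0.923  0.   ]
 [-0.     0.    -1.   ]] 0.0187 0.8 [-0.23   0.676 -0.298]
```

View pics.

Run:
```python
import cv2,numpy as np
a=cv2.imread("pics/scene.png")[100:300,200:420];b=cv2.imread("pics/side.png")[120:280,180:340]
cv2.imwrite("pics/ab.png",np.hstack([cv2.resize(a,(440,400),interpolation=2),cv2.resize(b,(360,360),interpolation=2).copy() if 0 else cv2.resize(b,(360,400),interpolation=2)]))
```

```text
(no output)
```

View pics/scene.png

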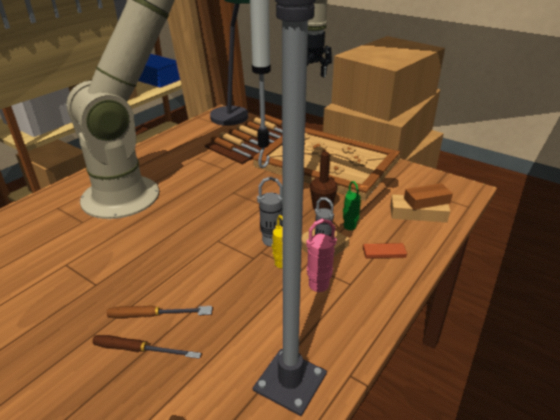

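View pics/ab.png

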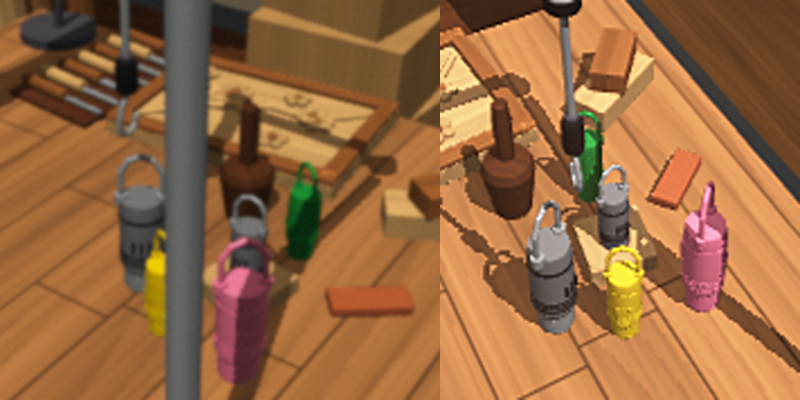

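Candidates for the handpiece in the scene picture: big grey (270,215), small grey in the block (324,225), yellow (280,245), pink (320,257) and green (351,207). I choose the small grey one in the block, near (0.645, 0.165); it also shows in the crop. Next I'll test how the arm behaves when it goes up, since the grip needs a tilt.

>>> {"op": "play_rows", "data": {
  "targets": [
    [[85,0,0,-50,0],[85,0,0,-50,0],[85,0,0,-50,0],[85,0,0,-50,0],[85,0,0,-50,0],[85,0,0,-50,0],[85,0,0,-50,0],[85,0,0,-50,0]]
  ]
}}

```text
clock: 1.6
tcp_pos: [0.2793, 0.6682, 0.6339]
eef_rot: [[-0.923, 0.386, 0.0], [0.386, 0.923, 0.001], [-0.0, 0.001, -1.0]]
wrist_force: [0.3, 1.6, 0.4]
gripper_width: 0.998
grip_force: 0.0
```

Run:
```python
from h import *
np.set_printoptions(precision=3,suppress=True)
s=robot.sense();print(s)
c=cap("wrist");save("w0",c["img"]);print(np.array(c["T_tool_cam"]),c["fov_y"])
c=cap("scene")
P,u,v=pts(c)
for r in (100,200,300,360):
    m=(v==r)&(abs(u-290)<6); print(r,np.median(P[m],0))
for l in ("handpiece",):
    for d in robot.trace("scene",l): print(d["conf"],d["point"])
```

```text
{'clock': 1.6, 'q': array([-72.743,  26.686,   1.994,  50.449,  -0.914, 102.827,  -3.846]), 'qvel': array([ -1.221,   9.598,   4.197, -80.734,  -2.22 ,  71.347,   1.239]), 'tau': array([  0.082, -76.309,   1.338, -25.689,   0.059,  -1.766,  -0.034]), 'tcp_pos': array([0.279, 0.668, 0.634]), 'eef_rot': array([[-0.923,  0.386,  0.   ],
       [ 0.386,  0.923,  0.001],
       [-0.   ,  0.001, -1.   ]]), 'wrist_force': array([0.334, 1.612, 0.435]), 'torque': array([ 0.075, -0.   ,  0.006]), 'grip_force': 0.0, 'gripper_width': 0.9981889122884824}
[[ 0.001 -0.95  -0.311  0.08 ]
 [ 1.     0.001 -0.001 -0.   ]
 [ 0.001 -0.311  0.95  -0.142]
 [ 0.     0.     0.     1.   ]] 69.70567581574558
100 [ 0.828 -0.251  0.592]
200 [ 0.829 -0.251  0.444]
300 [ 0.831 -0.251  0.245]
360 [ 0.83  -0.25   0.088]
0.79 [207.0, 269.3]
0.71 [209.1, 350.1]
0.63 [220.1, 320.8]
```

>>> {"op": "play_rows", "data": {
  "targets": [
    [[85,0,0,-30,0],[85,0,0,-30,0],[85,0,0,-30,0],[85,0,0,-30,0],[85,0,0,-30,0],[85,0,0,-30,0],[85,0,0,0,0],[85,0,0,0,0]]
  ]
}}

```text
clock: 2.55
tcp_pos: [0.2641, 0.6318, 0.7339]
eef_rot: [[-0.923, 0.383, 0.042], [0.386, 0.917, 0.101], [0.0, 0.109, -0.994]]
wrist_force: [0.8, 0.1, -1.1]
gripper_width: 0.993
grip_force: 0.0
```

Run:
```python
from h import *
np.set_printoptions(precision=3,suppress=True)
s=robot.sense();print(s['clock'],s['q'],s['tcp_pos'],s['eef_rot'])
```

```text
2.55 [-80.207  21.996  16.403  45.737  -6.6   106.662  -0.202] [0.264 0.632 0.734] [[-0.923  0.383  0.042]
 [ 0.386  0.917  0.101]
 [ 0.     0.109 -0.994]]
```

```bash
cat > fk.py <<'E'
import numpy as np
from scipy.spatial.transform import Rotation as Ro
from scipy.optimize import least_squares
D=[([-71.717,34.337,-.143,91.639,.103,54.024,-4.572],[.28,.669,.231],None)]
def fk(q,p,full=False):
    h,L1,L2,L3,o1,o7=p
    q=np.array(q,float)
    A=Ro.from_euler('ZY',[q[0]+o1,q[1]],degrees=True); B=A*Ro.from_euler('ZY',[q[2],q[3]],degrees=True); C=B*Ro.from_euler('ZYZ',[q[4],q[5],q[6]+o7],degrees=True)
    e=np.array([0,0,h])+A.apply([0,0,L1]); w=e+B.apply([0,0,L2]); t=w+C.apply([0,0,L3])
    return (t,C.as_matrix(),e,w)
E
python3 - <<'E'
from fk import *
np.set_printoptions(precision=4,suppress=True)
from bench import robot
s=robot.sense()
data=[([-71.717,34.337,-.143,91.639,.103,54.024,-4.572],[.28,.669,.231],[[-.923,.386,0],[.386,.923,0],[0,0,-1]]),
([-72.743,26.686,1.994,50.449,-.914,102.827,-3.846],[.2793,.6682,.6339],[[-.923,.386,0],[.386,.923,.001],[0,.001,-1]]),
(s['q'],s['tcp_pos'],s['eef_rot'])]
def res(p):
    r=[]
    for q,t,R in data:
        a=fk(q,p); r+=list(a[0]-t)+list(.3*(a[1]-np.array(R)).ravel())
    return r
best=min((least_squares(res,[.33,.65,.44,.37,139,b]) for b in (0,90,180,-90)),key=lambda r:r.cost)
print(best.x,best.cost); np.save("p.npy",best.x)
p=best.x
lo=np.array([-147.43,-19.82,-74.19,6.32,-59.91,6.04,-150.56]);hi=np.array([147.43,112.94,73.91,146.72,239.91,106.73,150.56])
# feasible tilted grasps at hook
rng=np.random.default_rng(0)
for tgt in ([.555,.038,.343],[.645,.165,.21]):
  for tilt in (40,50):
    sols=[]
    for k in range(60):
        az=np.arctan2(tgt[1],tgt[0]); z=np.array([np.sin(np.radians(tilt))*np.cos(az),np.sin(np.radians(tilt))*np.sin(az),-np.cos(np.radians(tilt))])
        t=np.array(tgt)+.0187*z
        f=lambda q:(lambda a:np.r_[(a[0]-t)*5,a[1][:,2]-z,(a[1][:,1]@[0,0,1])])(fk(q,p))
        r=least_squares(f,rng.uniform(lo,hi),bounds=(lo,hi))
        if r.cost<1e-8: sols.append(r.x)
    print(tgt,tilt,len(sols)); 
    for q in sols[:5]: print("  ",q, fk(q,p)[2])
E
```

```text
[  0.2949   0.6468   0.4448   0.337  139.1541  94.5146] 8.23451857832075e-06
[0.555, 0.038, 0.343] 40 7
   [-105.8592    8.0456  -33.3058  135.0629  108.6642    6.0514  -23.2453] [0.0757 0.0497 0.9354]
   [-99.6232   8.7316 -40.6781 135.0629 104.6615   7.6382 -19.2618] [0.0757 0.0625 0.9343]
   [-102.9391    8.3372  -36.7328  135.0629  106.6469    6.7553  -21.2365] [0.0757 0.0554 0.9349]
   [-103.6873    8.2579  -35.8509  135.0629  107.137     6.5689  -21.7244] [0.0757 0.0539 0.935 ]
   [-97.5393   9.0205 -43.1938 135.0629 103.5459   8.2478 -18.1535] [0.0758 0.0674 0.9337]
[0.555, 0.038, 0.343] 50 17
   [-127.6927    8.4117   -8.6568  142.2122  175.4702   20.6039   90.0373] [0.0927 0.0188 0.9348]
   [-93.3207  11.9263 -49.9808 142.2122 150.1053  23.6289 -64.4593] [0.0931 0.0959 0.9278]
   [-115.9261    8.9035  -22.2781  142.2122  168.0657   20.9867   97.4787] [0.092  0.0395 0.934 ]
   [-109.0523    9.4467  -30.3884  142.2122  163.3282   21.4261  102.2408] [0.0918 0.0532 0.933 ]
   [-97.2453  11.0741 -44.8819 142.2122 153.8454  22.8384 -68.2229] [0.0925 0.083  0.9297]
[0.645, 0.165, 0
[... 303 characters left out ...]
113.8061   28.27    -15.218   131.1053  159.051    20.0836  107.982 ] [0.2769 0.1312 0.8646]
   [-107.2102   29.423   -24.5754  131.1053  147.8691   22.2938  -59.8214] [0.2696 0.1681 0.8583]
[0.645, 0.165, 0.21] 50 22
   [-127.3825   30.8964    3.6164  137.446   182.5736   38.3439  -97.6174] [0.3252 0.0678 0.85  ]
   [-94.907   37.9011 -44.3546 137.446  148.95    45.7349 -56.0718] [0.2846 0.2773 0.8053]
   [-100.9377   34.9499  -34.5751  137.446   155.5964   42.5893  -64.645 ] [0.2911 0.2292 0.8251]
   [-111.3773   32.0327  -19.0073  137.446   166.4992   39.5242  -78.17  ] [0.3036 0.1599 0.8433]
   [-109.214    32.4661  -22.1449  137.446   164.2833   39.9765  -75.4568] [0.3009 0.1733 0.8407]
```

View pics/w0.png

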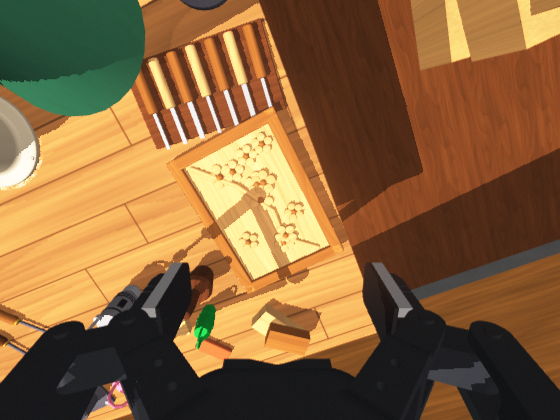

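>>> {"op": "play_rows", "data": {
  "targets": [
    [[85,0,0,30,0],[85,0,0,30,0],[85,0,0,30,0],[85,0,0,0,0],[85,0,0,-40,0],[85,0,0,-40,0],[85,0,0,-40,0],[85,0,0,-40,0]]
  ]
}}

```text
clock: 3.35
tcp_pos: [0.2565, 0.6139, 0.7677]
eef_rot: [[-0.923, 0.381, 0.062], [0.386, 0.911, 0.149], [-0.0, 0.161, -0.987]]
wrist_force: [-0.0, 0.6, 0.1]
gripper_width: 0.993
grip_force: 0.0
```

Run:
```python
from h import *
np.set_printoptions(precision=3,suppress=True)
s=robot.sense();print(s['clock'],s['q'],s['tcp_pos'],s['eef_rot'])
```

```text
3.35 [-81.801  19.487  18.128  45.259  -6.574 106.731  -0.224] [0.256 0.614 0.768] [[-0.923  0.381  0.062]
 [ 0.386  0.911  0.149]
 [-0.     0.161 -0.987]]
```

>>> {"op": "play_rows", "data": {
  "targets": [
    [[85,0,0,-45,0],[85,0,0,-45,0],[85,0,0,-45,0],[85,0,0,-45,0],[85,0,0,-45,0],[85,0,0,-45,0],[85,0,0,-45,0],[85,0,0,-45,0]]
  ]
}}

```text
clock: 4.15
tcp_pos: [0.2064, 0.4889, 0.9185]
eef_rot: [[-0.923, 0.354, 0.152], [0.385, 0.843, 0.375], [0.004, 0.404, -0.915]]
wrist_force: [-2.2, 0.6, 1.0]
gripper_width: 0.999
grip_force: 0.0
```

Run:
```python
from h import *
np.set_printoptions(precision=3,suppress=True)
s=robot.sense();print(s['clock'],s['q'],s['tcp_pos'],s['eef_rot'])
```

```text
4.15 [-110.622    5.281   45.927   45.627   -4.907  106.731   -0.739] [0.206 0.489 0.918] [[-0.923  0.354  0.152]
 [ 0.385  0.843  0.375]
 [ 0.004  0.404 -0.915]]
```

>>> {"op": "play_rows", "data": {
  "targets": [
    [[85,0,10,-45,0],[85,0,10,-45,0],[85,0,10,-45,0],[85,0,10,-45,0],[85,0,10,-45,0],[85,0,10,-45,0],[85,0,0,0,0],[85,0,0,0,0]]
  ]
}}

```text
clock: 4.95
tcp_pos: [0.1948, 0.4483, 0.9899]
eef_rot: [[-0.923, 0.328, 0.2], [0.384, 0.776, 0.5], [0.009, 0.538, -0.843]]
wrist_force: [0.6, -0.1, 0.9]
gripper_width: 0.998
grip_force: 0.0
```

Run:
```python
from h import *
np.set_printoptions(precision=3,suppress=True)
s=robot.sense();print(s['clock'],s['q'],s['tcp_pos'],s['eef_rot'])
```

```text
4.95 [-110.671    0.272   36.28    40.62     3.315  106.718   -5.284] [0.195 0.448 0.99 ] [[-0.923  0.328  0.2  ]
 [ 0.384  0.776  0.5  ]
 [ 0.009  0.538 -0.843]]
```

Run:
```python
from h import *
np.set_printoptions(precision=3,suppress=True)
H=[];B=[];T=[]
for n in ("scene","side"):
    c=cap(n);P,u,v=pts(c)
    col=c["img"][v,u].astype(int); grey=(abs(col.max(1)-col.min(1))<40)
    m=(abs(P[:,0]-.645)<.06)&(abs(P[:,1]-.165)<.06)
    b=P[m&(P[:,2]>.118)&(P[:,2]<.17)&grey]; print(n,"bail",len(b),b.mean(0),b.max(0),np.linalg.eigh(np.cov(b[:,:2].T)))
    body=P[m&grey&(P[:,2]>.04)&(P[:,2]<.105)]; top=P[m&grey&(P[:,2]>.107)&(P[:,2]<.114)]; print("top",len(top),top.mean(0),"body",body.mean(0),len(body))
    k=P[(abs(P[:,0]-.55)<.06)&(abs(P[:,1]-.045)<.06)&(P[:,2]>.22)&(P[:,2]<.32)&(np.linalg.norm(P-np.array(c["pose"])[:3,3],axis=1)>0)]
    print("hook",len(k),k[np.argsort(k[:,2])][::4])
    g=P[(abs(P[:,0]-.55)<.06)&(abs(P[:,1]-.045)<.06)&(P[:,2]>.325)&(P[:,2]<.36)]; print("grip",len(g),g.mean(0),g.min(0),g.max(0), np.array(c["pose"])[:3,3])
    H.append(b);T.append(body)
def fit(A,z0=None):
    from scipy.optimize import least_squares
    return least_squares(lambda p:np.hypot(A[:,0]-p[0],A[:,1]-p[1])-.023,A.mean(0)[:2],loss="soft_l1",f_scale=.002).x
print(fit(np.vstack(T)),fit(T[0]),fit(T[1]))
```

```text
scene bail 70 [0.651 0.16  0.141] [0.674 0.166 0.157] EighResult(eigenvalues=array([0., 0.]), eigenvectors=array([[ 0.127, -0.992],
       [-0.992, -0.127]]))
top 132 [0.652 0.159 0.11 ] body [0.659 0.147 0.075] 191
hook 100 [[0.551 0.046 0.268]
 [0.552 0.044 0.271]
 [0.549 0.033 0.273]
 [0.549 0.037 0.274]
 [0.55  0.051 0.275]
 [0.55  0.032 0.276]
 [0.555 0.052 0.277]
 [0.548 0.031 0.279]
 [0.548 0.057 0.28 ]
 [0.551 0.057 0.281]
 [0.553 0.059 0.283]
 [0.553 0.056 0.285]
 [0.549 0.033 0.286]
 [0.55  0.029 0.288]
 [0.548 0.035 0.29 ]
 [0.551 0.058 0.291]
 [0.551 0.029 0.296]
 [0.55  0.03  0.298]
 [0.551 0.036 0.301]
 [0.549 0.035 0.303]
 [0.551 0.032 0.308]
 [0.55  0.041 0.308]
 [0.548 0.036 0.312]
 [0.549 0.039 0.314]
 [0.55  0.045 0.317]]
grip 168 [0.555 0.038 0.343] [0.54  0.03  0.325] [0.563 0.055 0.36 ] [ 1.142 -0.703  0.813]
side bail 41 [0.644 0.164 0.143] [0.669 0.169 0.16 ] EighResult(eigenvalues=array([0., 0.]), eigenvectors=array([[ 0.103, -0.995],
       [-0.995, -0.103]]))
top 86 [0.648 0.163 0.111] body [0.642 0.149 0.075] 194
hook 63 [[0.544 0.056 0.273]
 [0.547 0.049 0.274]
 [0.543 0.041 0.275]
 [0.546 0.054 0.277]
 [0.546 0.058 0.281]
 [0.545 0.062 0.285]
 [0.547 0.06  0.286]
 [0.547 0.059 0.29 ]
 [0.546 0.033 0.291]
 [0.543 0.037 0.296]
 [0.549 0.037 0.3  ]
 [0.544 0.033 0.303]
 [0.543 0.036 0.307]
 [0.543 0.037 0.31 ]
 [0.549 0.041 0.314]
 [0.547 0.044 0.316]]
grip 110 [0.543 0.039 0.344] [0.533 0.033 0.327] [0.559 0.055 0.36 ] [ 0.256 -0.658  0.996]
[0.651 0.164] [0.651 0.162] [0.649 0.166]
```

```bash
cat > ik.py <<'E'
from fk import *
p=np.load("p.npy")
lo=np.array([-147.43,-19.82,-74.19,6.32,-59.91,6.04,-150.56]);hi=np.array([147.43,112.94,73.91,146.72,239.91,106.73,150.56])
def step(q,t,R):
    f=lambda x:(lambda a:np.r_[(a[0]-t)*10,Ro.from_matrix(R.T@a[1]).as_rotvec()*3,(x-q)*2e-4])(fk(x,p))
    r=least_squares(f,np.clip(q,lo+.01,hi-.01),bounds=(lo,hi),max_nfev=60).x
    a=fk(r,p); return r,np.linalg.norm(a[0]-t)*1e3,np.degrees(np.linalg.norm(Ro.from_matrix(R.T@a[1]).as_rotvec()))
def rot(head,tilt,flip=1):
    h,t=np.radians([head,tilt]); z=np.array([np.sin(t)*np.cos(h),np.sin(t)*np.sin(h),-np.cos(t)]); y=flip*np.array([-np.sin(h),np.cos(h),0]); return np.c_[np.cross(y,z),y,z]
E
python3 - <<'E'
from ik import *
np.set_printoptions(precision=1,suppress=True,linewidth=150)
from bench import robot
s=robot.sense(); q0=s["q"]; R0=np.array(s["eef_rot"]); t0=np.array(s["tcp_pos"])
pts=[[.548,.045,.343],[.65,.10,.196],[.65,.164,.196],[.65,.164,.33]]
for flip in (1,-1):
 for head in (68,45,20):
  for tilt in (36,42,47):
    R=rot(head,tilt,flip); q=q0; out=[]
    rv=Ro.from_matrix(R0.T@R).as_rotvec()
    cur=t0
    for i in range(1,21):
        q,e,a=step(q,t0,R0@Ro.from_rotvec(rv*i/20).as_matrix())
    out.append((e,a))
    w=[np.array([.25,.1,.75]),np.array(pts[0])-.1*R[:,2]]+[np.array(x) for x in pts]
    for k in w:
        k=k+.0187*R[:,2]; n=int(max(2,np.linalg.norm(k-cur)/.03))
        for i in range(1,n+1): q,e,a=step(q,cur+(k-cur)*i/n,R)
        cur=k; out.append((e,a))
        if k is w[2]: pass
    print(flip,head,tilt,np.array(out).ravel(),q)
E
```

```text
1 68 36 [  0.    0.   24.5   5.7  61.4  14.2 107.2  14.5 257.4  21.1 263.6  19.7 181.1  18.2] [ -37.7  -19.8  -74.2  127.   -24.2   21.9 -115.4]
1 68 42 [  0.    0.   34.5   8.3  63.7  17.8 106.   16.9 258.8  22.3 264.6  20.7 181.9  18.6] [ -39.2  -19.8  -74.2  128.1  -19.1   17.8 -119.8]
1 68 47 [  0.    0.   42.7  10.6  67.   21.1 105.4  19.5 260.4  23.5 265.8  21.8 183.2  19.3] [ -40.4  -19.8  -74.2  129.1  -12.9   14.5 -125.2]
1 45 36 [  0.    0.   39.2   8.4  27.4   4.   85.8   8.7 250.7  12.7 258.8  10.4 168.5  11.4] [-34.7 -19.8 -74.2 128.8 -50.2  21.3 -70.1]
1 45 42 [  0.    0.   47.7  10.2  27.9   5.   86.7   9.  252.1  12.5 260.   10.1 167.6  10.9] [-35.7 -19.8 -74.2 130.3 -56.5  17.1 -63.6]
1 45 47 [  0.    0.   55.   12.   27.7   8.3  88.8   9.6 253.7  13.2 261.4  11.  168.4  10.5] [-37.  -19.8 -74.2 131.1 -59.9  13.8 -60.3]
1 20 36 [ 8.2  2.5 56.1 12.   0.   0.   5.6  2.6 18.8  7.8 18.2  7.6  0.   0. ] [-122.1   16.6   -6.5  120.9   45.6    9.7 -146.1]
1 20 42 [ 0.   0.  70.8 15.1  0.   0.  14.4  6.6 30.  12.5 29.6 12.5  8.2  3.4] [-130.2   16.     3.2  121.9   49.6    6
[... 615 characters left out ...]
19.    -8.7  117.    61.4   30.2   -7.9]
-1 45 42 [ 0.   0.  47.6 10.2  0.   0.   0.   0.   0.   0.   0.   0.   0.   0. ] [-130.9   19.3   -8.8  120.6   78.5   31.4  -25.9]
-1 45 47 [ 0.   0.  53.7 11.5  0.   0.   0.   0.   0.   0.   0.   0.   0.   0. ] [-130.7   20.1  -11.2  123.4   91.2   35.4  -39.5]
-1 20 36 [ 8.2  2.5 56.1 12.   0.   0.   0.   0.   0.   0.   0.   0.   0.   0. ] [-105.7   18.1  -27.9  120.9   65.7   15.9   14.9]
-1 20 42 [ 0.   0.  70.8 15.1  0.   0.   0.   0.   0.   0.   0.   0.   0.   0. ] [-129.1   16.4    1.7  125.2  122.7    6.1  -43.9]
-1 20 47 [ 7.7  1.6 82.5 17.6  0.   0.   0.   0.   0.   0.   0.   0.   0.   0. ] [-118.1   17.2  -12.7  128.7  138.8   16.3  -59.4]
```

Run:
```python
from h import *
np.set_printoptions(precision=3,suppress=True)
c=cap("scene");P,u,v=pts(c)
for (a,b) in ((230,116),(236,80),(236,50),(238,20)):
    m=(abs(u-a)<=3)&(abs(v-b)<=2); print((a,b),P[m][:6].tolist() and np.median(P[m],0))
w=cap("wrist");save("w1",w["img"]);Q,u,v=pts(w);col=w["img"][v,u].astype(int)
m=(col[:,1]>col[:,0]+20)&(col[:,1]>col[:,2]+10);print(m.sum(),np.percentile(Q[m],[2,50,98],axis=0) if m.sum() else 0)
```

```text
(230, 116) [-0.094  0.639  0.019]
(236, 80) [-0.41   1.046 -0.013]
(236, 50) [-0.386  1.034  0.145]
(238, 20) [-1.479  2.34  -0.101]
5581 [[0.019 0.286 0.076]
 [0.079 0.538 0.552]
 [0.647 0.607 0.596]]
```

View pics/w1.png

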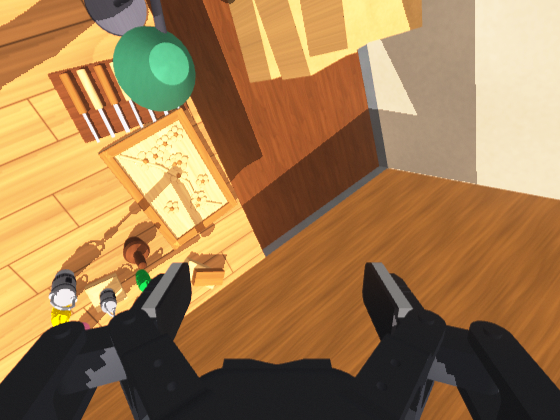

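The picture shows a green lampshade at (155,68), about (0.08, 0.54, 0.57) in the world. I stay above it and swing away from it. I'll tilt a bit more.

>>> {"op": "play_rows", "data": {
  "targets": [
    [[85,0,10,-45,0],[85,0,10,-45,0],[85,0,10,-45,0],[85,0,10,-45,0],[85,0,10,-45,0],[85,0,10,-45,0],[85,0,10,-45,0],[85,0,10,-45,0]]
  ]
}}

```text
clock: 5.95
tcp_pos: [0.1821, 0.3911, 1.043]
eef_rot: [[-0.927, 0.304, 0.22], [0.375, 0.714, 0.591], [0.022, 0.631, -0.776]]
wrist_force: [0.7, -0.3, -0.4]
gripper_width: 0.99
grip_force: 0.0
```

```bash
cat > st.py <<'E'
from h import *
np.set_printoptions(precision=3,suppress=True,linewidth=150)
s=robot.sense();R=np.array(s['eef_rot']);z=R[:,2]
print(s['clock'],s['q'],"tcp",s['tcp_pos'],"hold",s['tcp_pos']-.0187*z,"tilt",np.degrees(np.arccos(-z[2])),"head",np.degrees(np.arctan2(z[1],z[0])),"yz",R[2,1],"y",R[:,1],"F",s['wrist_force'],"w",s['gripper_width']*85.4,s['grip_force'])
E
python3 st.py
```

```text
5.95 [-39.279  -1.06  -32.33   35.1     0.891 106.687  -3.698] tcp [0.182 0.391 1.043] hold [0.178 0.38  1.058] tilt 39.13218345496131 head 69.5542612084848 yz 0.63072499855898 y [0.304 0.714 0.631] F [ 0.731 -0.281 -0.395] w 84.57244868220643 0.0
```

>>> {"op": "play_rows", "data": {
  "targets": [
    [[85,0,15,-40,0],[85,0,15,-40,0],[85,0,15,-40,0],[85,0,15,-40,0],[85,0,15,-40,0],[85,0,15,-40,0],[85,0,-20,30,0.14],[85,0,0,0,0.14]]
  ]
}}

```text
clock: 6.75
tcp_pos: [0.16, 0.3288, 1.0737]
eef_rot: [[-0.814, 0.519, 0.261], [0.531, 0.481, 0.698], [0.237, 0.707, -0.667]]
wrist_force: [1.1, 0.8, -0.5]
gripper_width: 0.996
grip_force: 0.0
```

```bash
python3 st.py
```

```text
6.75 [-34.959 -10.067 -18.437  42.757 -14.453  98.97  -12.146] tcp [0.16  0.329 1.074] hold [0.155 0.316 1.086] tilt 48.17838163831149 head 69.49722339065366 yz 0.7065745279864771 y [0.519 0.481 0.707] F [ 1.122  0.835 -0.508] w 85.07002192866467 0.0
```

>>> {"op": "play_rows", "data": {
  "targets": [
    [[85,0,0,0,0.14],[85,0,0,0,0.14],[85,0,0,0,0.14],[85,0,0,0,0.14],[85,0,0,0,0.14],[85,0,0,0,0.14],[85,0,0,0,0.14],[85,0,0,0,0.14]]
  ]
}}

```text
clock: 7.55
tcp_pos: [0.1595, 0.3275, 1.0811]
eef_rot: [[0.108, 0.958, 0.267], [0.656, -0.27, 0.705], [0.747, 0.099, -0.657]]
wrist_force: [0.1, -0.5, -0.2]
gripper_width: 0.995
grip_force: 0.0
```

```bash
python3 st.py
cat > plan.py <<'E'
from ik import *
import sys
from bench import robot
np.set_printoptions(precision=1,suppress=True,linewidth=150)
def plan(wps,turn0=0,q=None,stepm=.045):
    s=robot.sense(); q=s["q"] if q is None else q; R=np.array(s["eef_rot"])@Ro.from_rotvec([0,0,turn0]).as_matrix(); cur=np.array(s["tcp_pos"])-.0187*np.array(s["eef_rot"])[:,2]
    for k in wps:
        k=np.array(k); n=int(np.ceil(np.linalg.norm(k-cur)/stepm)); d=R.T@(k-cur)*1e3
        print("tool shift",d,"rows",n,"per row",d/n); pk=0
        for i in range(1,n+1):
            q2,e,a=step(q,cur+(k-cur)*i/n+.0187*R[:,2],R); pk=max(pk,np.abs(q2-q).max()); q=q2
            if e>1 or a>1: print("  bad",i,e,a)
        cur=k; f=fk(q,p); print("  q",q,"maxdq/row",pk,"elbow",f[2]*100,"wrist",f[3]*100)
    return q
E
python3 - <<'E'
from plan import *
plan([[.35,.0,.7],[.519,-.032,.416],[.548,.045,.343],[.65,.10,.196],[.65,.164,.196],[.65,.164,.33]],.128)
E
```

```text
7.55 [-23.276 -10.016 -23.184  41.396 -20.203  99.733 -73.341] tcp [0.16  0.327 1.081] hold [0.155 0.314 1.093] tilt 48.89437340913265 head 69.27965960543243 yz 0.0990855580301413 y [ 0.958 -0.27   0.099] F [ 0.051 -0.451 -0.155] w 84.93112211238963 0.0
tool shift [-445.4  292.3   89.3] rows 13 per row [-34.3  22.5   6.9]
  q [-147.4   -9.8  -25.   101.9   43.8   97.   -14.9] maxdq/row 152.65963268146498 elbow [-10.9   1.6  93.2] wrist [ 26.5 -22.4  90.9]
tool shift [-195.   168.6  209.2] rows 8 per row [-24.4  21.1  26.2]
  q [-147.4   16.8  -28.6  116.1   56.2   77.7  -48.5] maxdq/row 4.312281957490317 elbow [18.5 -2.7 91.4] wrist [ 43.4 -25.6  62.5]
tool shift [ -0.9  -0.1 110. ] rows 3 per row [-0.3 -0.  36.7]
  q [-141.7   21.6  -24.8  121.8   65.5   67.9  -53.7] maxdq/row 3.4963475030363753 elbow [23.8 -1.  89.6] wrist [ 46.3 -17.9  55.2]
tool shift [-53.5  75.7 162.6] rows 5 per row [-10.7  15.1  32.5]
  q [-138.7   38.7  -19.1  117.9   81.1   61.5  -64.7] maxdq/row 3.450654651092183 elbow [40.4  0.3 80. ] wrist [ 56.5 -12.4  40.5]
tool shift [ 39.4 -22.5  45.1] rows 2 per row [ 19.7 -11.2  22.6]
  q [-133.5   38.   -17.3  119.2   86.    57.7  -63.8] maxdq/row 2.5991204068545244 elbow [39.6  3.9 80.5] wrist [56.5 -6.  40.5]
tool shift [101.    0.4 -88.1] rows 3 per row [ 33.7   0.1 -29.4]
  q [-130.8   26.8  -20.4  113.9   73.9   60.3  -45. ] maxdq/row 6.324316195784185 elbow [28.9  4.2 87.2] wrist [56.5 -6.  53.9]
```

Run:
```python
from plan import *
for w in ([.4,.32,.85],[.42,.25,.8],[.45,.35,.75]):
    print("==",w);plan([w,[.519,-.032,.416],[.548,.045,.343]],.11,stepm=.03)
```

```text
== [0.4, 0.32, 0.85]
tool shift [-127.8  224.8  229.5] rows 12 per row [-10.6  18.7  19.1]
  q [-51.9 -15.7 -44.7  82.4  12.4  65.6  53.5] maxdq/row 153.84571053710266 elbow [ -0.8 -17.5  91.8] wrist [ 31.5   9.6 105.9]
tool shift [-520.8  224.5   69. ] rows 20 per row [-26.   11.2   3.4]
  bad 13 7.193843929115391 1.465273566982157
  bad 14 16.380045910392816 3.3000034353603933
  bad 15 26.139360455097005 5.1991119897177756
  bad 16 36.4797433495166 7.149162080702619
  bad 17 47.417215556520475 9.13685903564119
  bad 18 58.97421502842326 11.149003248469969
  bad 19 71.17694090728926 13.172600543347185
  bad 20 84.05360553118491 15.194797541310672
  q [-69.9 -19.8 -74.2 124.8  26.1  39.2  -4.7] maxdq/row 4.934461547699513 elbow [ -7.8 -20.5  90.3] wrist [ 31.5 -16.2  69.8]
tool shift [ -0.9  -0.1 110. ] rows 4 per row [-0.2 -0.  27.5]
  bad 1 90.52608934066394 15.708627711924462
  bad 2 98.20581479400168 16.26641833002819
  bad 3 107.15990498272981 16.848763273457322
  bad 4 117.44060158685146 17.434204188241644
  q [-58.1 -19.8 -74.2 131.7  23.2  23.5   5. ] maxdq/row 3.990460768161
[... 1699 characters left out ...]
5395 7.848888665640402
  bad 15 50.99048765733001 9.626915117453155
  bad 16 61.43860074649112 11.451449593318657
  bad 17 72.4564761329365 13.311147498590339
  bad 18 84.05334314363326 15.19485045125889
  q [-69.9 -19.8 -74.2 124.8  26.1  39.2  -4.7] maxdq/row 5.105479502692319 elbow [ -7.8 -20.5  90.3] wrist [ 31.5 -16.2  69.9]
tool shift [ -0.9  -0.1 110. ] rows 4 per row [-0.2 -0.  27.5]
  bad 1 90.5261000992141 15.708625448871626
  bad 2 98.20583205942674 16.266414527661542
  bad 3 107.15995237968882 16.84875226991403
  bad 4 117.43919932481273 17.434548638581926
  q [-58.1 -19.8 -74.2 131.7  23.2  23.5   5. ] maxdq/row 3.9912272192894775 elbow [ -3.4 -21.7  90.3] wrist [31.  -8.3 65.6]
```

Run:
```python
from plan import *
for w in ([[.28,.6,.8],[.45,.3,.65]],[[.35,.6,.75],[.5,.15,.55]],[[.3,.6,.8],[.55,.3,.6]]):
    print("==",w);plan(w+[[.519,-.032,.416],[.548,.045,.343]],.11,stepm=.04)
```

```text
== [[0.28, 0.6, 0.8], [0.45, 0.3, 0.65]]
tool shift [-16.6  15.9 427.7] rows 11 per row [-1.5  1.4 38.9]
  q [-59.6  -1.5 -16.3  82.7   5.5  50.2  76.4] maxdq/row 156.51396201989397 elbow [-0.3 -1.7 94.2] wrist [ 19.5  37.6 100.9]
tool shift [-263.7  259.4  -67.5] rows 10 per row [-26.4  25.9  -6.7]
  q [-57.  -12.5 -55.3 106.   30.5  48.   25.2] maxdq/row 6.082699068175565 elbow [ -1.9 -13.8  92.6] wrist [36.5  7.6 85.9]
tool shift [-368.3  174.   -61.7] rows 11 per row [-33.5  15.8  -5.6]
  bad 5 7.7491289709254545 1.4942563300979081
  bad 6 18.097411441839657 3.4745889291731005
  bad 7 29.43225086825228 5.612361048789439
  bad 8 41.71042210303956 7.879480819048004
  bad 9 54.90825914815235 10.249138621253882
  bad 10 69.0196519661767 12.695757023653611
  bad 11 84.05327781010594 15.194863652586736
  q [-69.9 -19.8 -74.2 124.8  26.1  39.2  -4.7] maxdq/row 4.7640562433619635 elbow [ -7.8 -20.5  90.3] wrist [ 31.5 -16.2  69.9]
tool shift [ -0.9  -0.1 110. ] rows 3 per row [-0.3 -0.  36.7]
  bad 1 92.94824480223627 15.890598202931955
  bad 2 104.02994941223676 16.653222246095154
  bad
[... 1101 characters left out ...]
.6 -18.7  81.9   8.4  50.5  73. ] maxdq/row 156.31795179640812 elbow [-0.1 -0.7 94.2] wrist [ 21.5  37.6 100.9]
tool shift [-284.4  333.8  -13.3] rows 11 per row [-25.9  30.3  -1.2]
  q [-84.5   6.1 -50.7 103.   56.8  61.6  -3.7] maxdq/row 7.894316300222879 elbow [ 4.   5.6 93.8] wrist [46.5  7.6 80.9]
tool shift [-351.9   80.8 -121.3] rows 10 per row [-35.2   8.1 -12.1]
  q [-128.3   22.9  -56.6  116.1   60.5   88.7  -56.3] maxdq/row 5.51627584266889 elbow [24.7  4.7 89.1] wrist [ 43.4 -25.6  62.5]
tool shift [ -0.9  -0.1 110. ] rows 3 per row [-0.3 -0.  36.7]
  q [-122.8   28.   -53.1  121.8   69.8   81.6  -60.5] maxdq/row 3.3912305426509874 elbow [29.2  8.6 86.6] wrist [ 46.3 -17.9  55.2]
```

Run:
```python
from fk import *
import itertools
from bench import robot
np.set_printoptions(precision=4,suppress=True)
s=robot.sense()
data=[([-71.717,34.337,-.143,91.639,.103,54.024,-4.572],[.28,.669,.231],[[-.923,.386,0],[.386,.923,0],[0,0,-1]]),
([-72.743,26.686,1.994,50.449,-.914,102.827,-3.846],[.2793,.6682,.6339],[[-.923,.386,0],[.386,.923,.001],[0,.001,-1]]),
([-80.207,21.996,16.403,45.737,-6.6,106.662,-.202],[.2641,.6318,.7339],[[-.923,.383,.042],[.386,.917,.101],[0,.109,-.994]]),
([-110.671,.272,36.28,40.62,3.315,106.718,-5.284],[.1948,.4483,.9899],[[-.923,.328,.2],[.384,.776,.5],[.009,.538,-.843]]),
([-34.959,-10.067,-18.437,42.757,-14.453,98.97,-12.146],[.16,.3288,1.0737],[[-.814,.519,.261],[.531,.481,.698],[.237,.707,-.667]]),
(s['q'],s['tcp_pos'],s['eef_rot'])]
out=[]
for sg in itertools.product((1,-1),repeat=4):
    S=np.array([sg[0],1,sg[1],1,sg[2],1,sg[3]])
    def res(p):
        r=[]
        for q,t,R in data:
            a=fk(S*np.array(q),p); r+=list(a[0]-t)+list(.3*(a[1]-np.array(R)).ravel())
        return r
    for b in (0,90,180,-90):
        for c in (139,-5,):
            m=least_squares(res,[.3,.65,.44,.34,c,b]); out.append((m.cost,sg,m.x))
out.sort(key=lambda a:a[0])
for o in out[:4]: print(o)
```

```text
(np.float64(0.001807269689032406), (-1, -1, -1, -1), array([ 0.2728,  0.6088,  0.4658,  0.2827, -4.3037, 86.3043]))
(np.float64(0.0018072696890324288), (-1, -1, -1, -1), array([ 0.2728,  0.6088,  0.4658,  0.2827, -4.3037, 86.3043]))
(np.float64(0.0018072696890324535), (-1, -1, -1, -1), array([ 0.2728,  0.6088,  0.4658,  0.2827, -4.3037, 86.3043]))
(np.float64(0.0018072696890337984), (-1, -1, -1, -1), array([ 0.2728,  0.6088,  0.4658,  0.2827, -4.3037, 86.3043]))
```

```bash
cat > fk.py <<'E'
import numpy as np
from scipy.spatial.transform import Rotation as Ro
from scipy.optimize import least_squares
S=np.array([-1,1,-1,1,-1,1,-1.])
def fk(q,p):
    h,L1,L2,L3,o1,o7,a0,a1,a2,a3,o2,o4,o6=p
    q=S*np.array(q,float)
    A=Ro.from_euler('ZY',[q[0]+o1,q[1]+o2],degrees=True); B=A*Ro.from_euler('ZY',[q[2],q[3]+o4],degrees=True); C=B*Ro.from_euler('ZYZ',[q[4],q[5]+o6,q[6]+o7],degrees=True)
    b=Ro.from_euler('Z',q[0]+o1,degrees=True).apply([a0,0,h])
    e=b+A.apply([a1,0,L1]); w=e+B.apply([a2,0,L2]); t=w+C.apply([0,0,L3])+(B*Ro.from_euler('ZY',[q[4],q[5]+o6],degrees=True)).apply([a3,0,0])
    return (t,C.as_matrix(),e,w)
E
cat > fit.py <<'E'
from fk import *
from bench import robot
np.set_printoptions(precision=4,suppress=True)
s=robot.sense()
data=[([-71.717,34.337,-.143,91.639,.103,54.024,-4.572],[.28,.669,.231],[[-.923,.386,0],[.386,.923,0],[0,0,-1]]),
([-72.743,26.686,1.994,50.449,-.914,102.827,-3.846],[.2793,.6682,.6339],[[-.923,.386,0],[.386,.923,.001],[0,.001,-1]]),
([-80.207,21.996,16.403,45.737,-6.6,106.662,-.202],[.2641,.6318,.7339],[[-.923,.383,.042],[.386,.917,.101],[0,.109,-.994]]),
([-81.801,19.487,18.128,45.259,-6.574,106.731,-.224],[.2565,.6139,.7677],[[-.923,.381,.062],[.386,.911,.149],[0,.161,-.987]]),
([-110.622,5.281,45.927,45.627,-4.907,106.731,-.739],[.2064,.4889,.9185],[[-.923,.354,.152],[.385,.843,.375],[.004,.404,-.915]]),
([-110.671,.272,36.28,40.62,3.315,106.718,-5.284],[.1948,.4483,.9899],[[-.923,.328,.2],[.384,.776,.5],[.009,.538,-.843]]),
([-39.279,-1.06,-32.33,35.1,.891,106.687,-3.698],[.1821,.3911,1.043],[[-.927,.304,.22],[.375,.714,.591],[.022,.631,-.776]]),
([-34.959,-10.067,-18.437,42.757,-14.453,98.97,-12.146],[.16,.3288,1.0737],[[-.814,.519,.261],[.531,.481,.698],[.237,.707,-.667]]),
(s['q'],s['tcp_pos'],s['eef_rot'])]
def res(p):
    r=[]
    for q,t,R in data:
        a=fk(q,p); r+=list(a[0]-t)+list(.3*(a[1]-np.array(R)).ravel())
    r+=list(1e-5*np.array(p[10:]))
    return r
m=least_squares(res,[.3,.6,.46,.3,-4.3,86]+[0]*7,x_scale=[.1]*4+[10,10]+[.05]*4+[5]*3)
print(m.cost,m.x); np.save("p.npy",m.x)
for q,t,R in data: print(np.round((fk(q,m.x)[0]-t)*1e3,1),end=" ")
E
python3 fit.py
```

```text
0.0018277106550022664 [ 0.3059  0.4645  0.4474  0.2162 -3.8867 86.3661  0.0049 -0.0156 -0.0449
 -0.0933  0.5048  2.4093 -2.7104]
[-7.2  4.3  2.6] [-3.3  6.3 -2.5] [ 4.4 -0.5 -2.5] [ 3.  -0.7 -2. ] [-2.1 -4.3  0.6] [-25.5 -12.9   3. ] [-24.9   8.4   2.1] [-0.4  9.9 -0.2] [10.9  7.3 -1. ]
```

```bash
cat > fk.py <<'E'
import numpy as np
from scipy.spatial.transform import Rotation as Ro
from scipy.optimize import least_squares
try: S=np.load("S.npy")
except Exception: S=np.ones(7)
def fk(q,p,S_=None):
    h,L1,L2,L3,o1,o7,a0,a1,a2,a3,o2,o4,o6,o3,o5=p
    q=(S if S_ is None else S_)*np.array(q,float)
    A=Ro.from_euler('ZY',[q[0]+o1,q[1]+o2],degrees=True); B=A*Ro.from_euler('ZY',[q[2]+o3,q[3]+o4],degrees=True); W=B*Ro.from_euler('ZY',[q[4]+o5,q[5]+o6],degrees=True);C=W*Ro.from_euler('Z',q[6]+o7,degrees=True)
    b=Ro.from_euler('Z',q[0]+o1,degrees=True).apply([a0,0,h])
    e=b+A.apply([a1,0,L1]); w=e+B.apply([a2,0,L2]); t=w+W.apply([a3,0,L3])
    return (t,C.as_matrix(),e,w)
E
sed -i '/^def res/,$d' fit.py
cat >> fit.py <<'E'
import itertools
out=[]
for sg in itertools.product((1,-1),repeat=4):
  for b in (0,90,180,-90):
    S_=np.array([sg[0],1,sg[1],1,sg[2],1,sg[3]])
    def res(p):
        r=[]
        for q,t,R in data:
            a=fk(q,p,S_); r+=list(a[0]-t)+list(.3*(a[1]-np.array(R)).ravel())
        return r+list(1e-4*np.array(p[10:]))+list(3e-3*p[6:10])
    m=least_squares(res,[.3,.6,.46,.3,139 if sg[0]>0 else -4.3,b]+[0]*9,x_scale=[.1]*4+[10,10]+[.05]*4+[5]*5,loss="soft_l1",f_scale=.003); out.append((m.cost,S_,m.x))
out.sort(key=lambda a:a[0])
for c,S_,x in out[:3]:
    print(c,S_,x); print(*[np.round((fk(q,x,S_)[0]-t)*1e3,1) for q,t,R in data]); print(*[np.round(np.degrees(np.linalg.norm(Ro.from_matrix(np.array(R).T@fk(q,x,S_)[1]).as_rotvec())),1) for q,t,R in data])
E
python3 fit.py
```

```text
0.00043294165427429257 [-1  1 -1  1 -1  1 -1] [   0.3049    0.444     0.4546    0.2088   -0.9514 -273.8437    0.0108
   -0.0344   -0.0265   -0.1078    0.7126   -0.3674    0.1122   -4.3165
    2.717 ]
[-0.3  0.9  0.5] [-11.1   9.3  -2.9] [-1.3  0.2 -0. ] [-1.7 -0.6  0.4] [ 5.  -6.3  1. ] [-18.4 -14.1   0.7] [-29.7   7.9   0.4] [ 0.9  2.2 -0.4] [ 9.9 -0.6 -0.4]
2.3 0.8 0.3 0.2 0.4 0.9 0.6 0.8 1.1
0.00043294165430598857 [-1  1 -1  1 -1  1 -1] [ 0.3049  0.444   0.4546  0.2088 -0.9515 86.1563  0.0108 -0.0344 -0.0265
 -0.1078  0.7126 -0.3674  0.1122 -4.3164  2.717 ]
[-0.3  0.9  0.5] [-11.1   9.3  -2.9] [-1.3  0.2 -0. ] [-1.7 -0.6  0.4] [ 5.  -6.3  1. ] [-18.4 -14.1   0.7] [-29.7   7.9   0.4] [ 0.9  2.2 -0.4] [ 9.9 -0.6 -0.4]
2.3 0.8 0.3 0.2 0.4 0.9 0.6 0.8 1.1
0.0004329416543109755 [-1  1 -1  1 -1  1 -1] [ 0.3049  0.4439  0.4546  0.2088 -0.9514 86.1563  0.0108 -0.0344 -0.0265
 -0.1078  0.7126 -0.3673  0.1121 -4.3165  2.717 ]
[-0.3  0.9  0.5] [-11.1   9.3  -2.9] [-1.3  0.2 -0. ] [-1.7 -0.6  0.4] [ 5.  -6.3  1. ] [-18.4 -14.1   0.7] [-29.7   7.9   0.4] [ 0.9  2.2 -0.4] [ 9.9 -0.6 -0.4]
2.3 0.8 0.3 0.2 0.4 0.9 0.6 0.8 1.1
```

```bash
cat > fk.py <<'E'
import numpy as np
from scipy.spatial.transform import Rotation as Ro
from scipy.optimize import least_squares
S=np.array([-1,1,-1,1,-1,1,-1.])
def fk(q,p):
    h,L1,L2,L3,a0,a1,a2,a3,b1,b2,b3,o1,o7=p
    q=S*np.array(q,float)
    A=Ro.from_euler('ZY',[q[0]+o1,q[1]],degrees=True); B=A*Ro.from_euler('ZY',[q[2],q[3]],degrees=True); W=B*Ro.from_euler('ZY',[q[4],q[5]],degrees=True);C=W*Ro.from_euler('Z',q[6]+o7,degrees=True)
    b=Ro.from_euler('Z',q[0]+o1,degrees=True).apply([a0,0,h])
    e=b+A.apply([a1,b1,L1]); w=e+B.apply([a2,b2,L2]); t=w+W.apply([a3,b3,L3])
    return (t,C.as_matrix(),e,w)
E
sed -i '/^import itertools/,$d' fit.py
cat >> fit.py <<'E'
for reg in (1e-3,1e-2):
  for l1 in (.45,.65):
    def res(p):
        r=[]
        for q,t,R in data:
            a=fk(q,p); r+=list(a[0]-t)+list(.1*(a[1]-np.array(R)).ravel())
        return r+list(reg*p[4:11])
    m=least_squares(res,[.3,l1,.46,.3]+[0]*7+[0,90],x_scale=[.1]*4+[.05]*7+[10,10]);x=m.x
    print(m.cost,x); print(*[np.round((fk(q,x)[0]-t)*1e3,1) for q,t,R in data]); print(*[np.round(np.degrees(np.linalg.norm(Ro.from_matrix(np.array(R).T@fk(q,x)[1]).as_rotvec())),1) for q,t,R in data])
    if reg==1e-3:np.save("p.npy",x)
E
python3 fit.py
```

```text
1.0316788967854481e-07 [ 0.2835  0.6472  0.4425  0.3271  0.      0.0001 -0.0002  0.0003 -0.0299
 -0.0265 -0.0002 -0.0158 89.9946]
[-0.3  0.1  0. ] [ 0.1 -0.   0. ] [ 0.1 -0.   0. ] [ 0. -0. -0.] [-0. -0. -0.] [ 0.  0. -0.] [ 0.1 -0.1  0. ] [ 0.  0. -0.] [-0.  0.  0.]
0.0 0.0 0.0 0.0 0.0 0.0 0.0 0.0 0.0
1.0316788968619212e-07 [ 0.2835  0.6472  0.4425  0.3271  0.      0.0001 -0.0002  0.0003 -0.0299
 -0.0265 -0.0002 -0.0158 89.9946]
[-0.3  0.1  0. ] [ 0.1 -0.   0. ] [ 0.1 -0.   0. ] [ 0. -0. -0.] [-0. -0. -0.] [ 0.  0. -0.] [ 0.1 -0.1  0. ] [ 0.  0. -0.] [-0.  0.  0.]
0.0 0.0 0.0 0.0 0.0 0.0 0.0 0.0 0.0
1.821973778623225e-07 [ 0.2835  0.6472  0.4425  0.3271 -0.      0.0001 -0.0002  0.0003 -0.0299
 -0.0265 -0.0002 -0.0158 89.9946]
[-0.3  0.1  0. ] [ 0.1 -0.   0. ] [ 0.1 -0.   0. ] [ 0. -0. -0.] [-0. -0. -0.] [ 0.  0. -0.] [ 0.1 -0.1  0. ] [ 0.  0. -0.] [-0.  0.  0.]
0.0 0.0 0.0 0.0 0.0 0.0 0.0 0.0 0.0
1.8219737787017144e-07 [ 0.2835  0.6472  0.4425  0.3271 -0.      0.0001 -0.0002  0.0003 -0.0299
 -0.0265 -0.0002 -0.0158 89.9946]
[-0.3  0.1  0. ] [ 0.1 -0.   0. ] [ 0.1 -0.   0. ] [ 0. -0. -0.] [-0. -0. -0.] [ 0.  0. -0.] [ 0.1 -0.1  0. ] [ 0.  0. -0.] [-0.  0.  0.]
0.0 0.0 0.0 0.0 0.0 0.0 0.0 0.0 0.0
```

Run:
```python
from plan import *
G=[[.519,-.032,.416],[.548,.045,.343],[.65,.10,.196],[.65,.164,.196]]
for w in ([],[[.35,.2,.75]],[[.3,.6,.8],[.55,.3,.6]],[[.3,.6,.8],[.5,.15,.5]]):
    print("==",w);plan(w+G,.10,stepm=.04)
```

```text
== []
tool shift [-653.1  442.8  298.5] rows 22 per row [-29.7  20.1  13.6]
  q [ -0.5  16.2  30.7 117.5 -59.9  73.9  42.7] maxdq/row 9.48143290932618 elbow [18.1 -2.9 90.5] wrist [ 43.7 -25.   61.9]
tool shift [ -0.9  -0.1 110. ] rows 3 per row [-0.3 -0.  36.7]
  q [ 31.4  21.2 -23.2 120.8 -59.9  47.5  36.8] maxdq/row 21.969317681436884 elbow [ 18.4 -14.7  88.7] wrist [ 46.6 -17.3  54.6]
tool shift [-55.6  74.2 162.6] rows 5 per row [-11.1  14.8  32.5]
  q [ 32.3  42.6 -39.8 116.2 -59.9  24.1  40.2] maxdq/row 6.223078257735342 elbow [ 35.4 -25.9  76. ] wrist [ 56.8 -11.8  39.9]
tool shift [ 40.1 -21.4  45.1] rows 2 per row [ 20.  -10.7  22.6]
  q [ 30.5  44.8 -47.5 117.2 -59.9  15.2  36.5] maxdq/row 4.531434328394834 elbow [ 37.7 -25.8  74.3] wrist [56.8 -5.4 39.9]
== [[0.35, 0.2, 0.75]]
tool shift [-290.6  214.1  197.3] rows 11 per row [-26.4  19.5  17.9]
  q [-28.3 -17.8  11.5 100.4 -36.5  67.9 -30.2] maxdq/row 8.71116353696307 elbow [-16. -12.  90.] wrist [26.8 -1.7 95.3]
tool shift [-362.5  228.7  101.1] rows 12 per row [-30.2  19.1   8.4]
  q [ -0.5  16.2  30.7 117.5 -59.9  73.
[... 2346 characters left out ...]

  q [ 11.6  15.   14.7 116.8 -57.7  69.5  39.3] maxdq/row 4.38368824026724 elbow [15.8 -6.3 90.9] wrist [ 43.7 -25.   61.9]
tool shift [ -0.9  -0.1 110. ] rows 3 per row [-0.3 -0.  36.7]
  q [ 31.4  21.2 -23.2 120.8 -59.9  47.5  36.8] maxdq/row 18.103045905035138 elbow [ 18.4 -14.7  88.7] wrist [ 46.6 -17.3  54.6]
tool shift [-55.6  74.2 162.6] rows 5 per row [-11.1  14.8  32.5]
  q [ 32.3  42.6 -39.8 116.2 -59.9  24.1  40.2] maxdq/row 6.223078240958827 elbow [ 35.4 -25.9  76. ] wrist [ 56.8 -11.8  39.9]
tool shift [ 40.1 -21.4  45.1] rows 2 per row [ 20.  -10.7  22.6]
  q [ 30.5  44.8 -47.5 117.2 -59.9  15.2  36.5] maxdq/row 4.53143432819158 elbow [ 37.7 -25.8  74.3] wrist [56.8 -5.4 39.9]
```

>>> {"op": "play_rows", "data": {
  "targets": [
    [[85,0,0,45,0.13],[85,0,0,45,0],[85,0,0,45,0],[85,0,0,45,0],[85,0,0,45,0],[85,0,0,45,0],[85,0,0,45,0],[85,0,0,45,0]]
  ]
}}

```text
clock: 8.35
tcp_pos: [0.2556, 0.5824, 0.843]
eef_rot: [[0.225, 0.937, 0.267], [0.618, -0.349, 0.704], [0.753, 0.007, -0.658]]
wrist_force: [1.3, 0.2, 0.7]
gripper_width: 0.995
grip_force: 0.0
```

```bash
python3 st.py
python3 - <<'E'
from plan import *
G=[[.519,-.032,.416],[.548,.045,.343],[.65,.10,.196],[.65,.164,.196]]
for w in ([],[[.5,.3,.65]],[[.55,.3,.6]]):
    print("==",w);plan(w+G,0,stepm=.04)
E
```

```text
8.35 [-22.953  -1.644 -46.142  74.443  -1.051  57.808 -89.728] tcp [0.256 0.582 0.843] hold [0.251 0.569 0.855] tilt 48.885224364658214 head 69.22814484583535 yz 0.006705343015447648 y [ 0.937 -0.349  0.007] F [1.306 0.199 0.706] w 84.94696715910784 0.0
== []
tool shift [-642.2  458.5  -62.9] rows 20 per row [-32.1  22.9  -3.1]
  q [  1.1  15.9  28.5 117.4 -59.6  73.2  40.8] maxdq/row 8.041000587602937 elbow [17.7 -3.3 90.6] wrist [ 43.7 -24.9  61.9]
tool shift [ -0.9  -0.2 110. ] rows 3 per row [-0.3 -0.1 36.7]
  q [ 31.4  21.2 -23.3 120.8 -59.9  47.5  35.5] maxdq/row 19.986386090008093 elbow [ 18.4 -14.8  88.7] wrist [ 46.6 -17.2  54.6]
tool shift [-53.8  75.4 162.7] rows 5 per row [-10.8  15.1  32.5]
  q [ 32.3  42.6 -39.9 116.2 -59.9  24.   38.8] maxdq/row 6.211996500163988 elbow [ 35.4 -26.   76. ] wrist [ 56.8 -11.7  39.9]
tool shift [ 39.5 -22.3  45.1] rows 2 per row [ 19.8 -11.2  22.5]
  q [ 30.6  44.8 -47.6 117.2 -59.9  15.1  35.2] maxdq/row 4.532246382790422 elbow [ 37.7 -25.8  74.3] wrist [56.8 -5.3 39.9]
== [[0.5, 0.3, 0.65]]
tool shift [-265.   326.3   12. ] rows 11 per 
[... 1203 characters left out ...]
q [ 22.4  14.8   1.1 116.2 -55.7  66.2  35.1] maxdq/row 5.660411817777086 elbow [14.2 -9.1 90.9] wrist [ 43.7 -24.9  61.9]
tool shift [ -0.9  -0.2 110. ] rows 3 per row [-0.3 -0.1 36.7]
  q [ 31.4  21.2 -23.3 120.8 -59.9  47.5  35.5] maxdq/row 13.722805431728395 elbow [ 18.4 -14.8  88.7] wrist [ 46.6 -17.2  54.6]
tool shift [-53.8  75.4 162.7] rows 5 per row [-10.8  15.1  32.5]
  q [ 32.3  42.6 -39.9 116.2 -59.9  24.   38.8] maxdq/row 6.2119879418923745 elbow [ 35.4 -26.   76. ] wrist [ 56.8 -11.7  39.9]
tool shift [ 39.5 -22.3  45.1] rows 2 per row [ 19.8 -11.2  22.5]
  q [ 30.6  44.8 -47.6 117.2 -59.9  15.1  35.2] maxdq/row 4.532246382888456 elbow [ 37.7 -25.8  74.3] wrist [56.8 -5.3 39.9]
```

Run:
```python
from plan import *
G=[[.515,-.042,.425],[.548,.045,.343]]
for w in ([[.42,.0,.55]],[[.42,.25,.70],[.43,-.03,.5]]):
    print("==",w);plan(w+G,0,stepm=.045)
```

```text
== [[0.42, 0.0, 0.55]]
tool shift [-543.7  355.4 -155. ] rows 15 per row [-36.2  23.7 -10.3]
  q [-19.2  -3.6  42.2 116.1 -48.4  75.6  19.2] maxdq/row 9.372903124495597 elbow [-2.9 -4.2 92.9] wrist [ 33.8 -21.7  75.3]
tool shift [-98.8 102.8  78. ] rows 4 per row [-24.7  25.7  19.5]
  q [ -5.5  16.8  39.1 116.9 -59.9  77.7  42.6] maxdq/row 7.382585334836939 elbow [18.9 -1.2 90.3] wrist [ 43.3 -25.9  62.8]
tool shift [ -0.6  -0.  124. ] rows 3 per row [-0.2 -0.  41.3]
  q [ 31.4  21.2 -23.3 120.8 -59.9  47.5  35.5] maxdq/row 25.216032220992055 elbow [ 18.4 -14.8  88.7] wrist [ 46.6 -17.2  54.6]
== [[0.42, 0.25, 0.7], [0.43, -0.03, 0.5]]
tool shift [-276.2  269.1  -77.5] rows 9 per row [-30.7  29.9  -8.6]
  q [-16.9  -9.7   1.3 102.1 -43.3  61.7 -23.4] maxdq/row 9.067431837164747 elbow [-9.5 -6.  92.2] wrist [33.8  3.3 90.3]
tool shift [-321.5  105.8  -63.1] rows 8 per row [-40.2  13.2  -7.9]
  q [ -0.3   3.1  30.2 118.3 -51.4  77.   30.5] maxdq/row 7.123896429749696 elbow [ 3.5 -3.  93. ] wrist [ 34.8 -24.7  70.3]
tool shift [-44.8  83.3  63.6] rows 3 per row [-14.9  27.8  21.2]
  q [  1.8  15.5  29.2 116.6 -58.6  74.6  40.3] maxdq/row 4.201521588132609 elbow [17.2 -3.5 90.7] wrist [ 43.3 -25.9  62.8]
tool shift [ -0.6  -0.  124. ] rows 3 per row [-0.2 -0.  41.3]
  q [ 31.4  21.2 -23.3 120.8 -59.9  47.5  35.5] maxdq/row 21.406361157939312 elbow [ 18.4 -14.8  88.7] wrist [ 46.6 -17.2  54.6]
```

>>> {"op": "play_rows", "data": {
  "targets": [
    [[85,-34,33,-10,0],[85,-34,33,-10,0],[85,-34,33,-10,0],[85,-34,33,-10,0],[85,-34,33,-10,0],[85,-34,33,-10,0],[85,-34,33,-10,0],[85,-34,33,-10,0]]
  ]
}}

```text
clock: 9.15
tcp_pos: [0.4205, 0.263, 0.693]
eef_rot: [[0.225, 0.937, 0.267], [0.617, -0.349, 0.705], [0.754, 0.006, -0.657]]
wrist_force: [-0.0, 0.5, -0.5]
gripper_width: 0.997
grip_force: 0.0
```

```bash
python3 st.py
python3 - <<'E'
from plan import *
plan([[.43,-.03,.5],[.515,-.042,.425],[.548,.045,.343]],0,stepm=.045)
E
```

```text
9.15 [-14.555  -9.929  -0.569 101.628 -43.645  62.555 -23.631] tcp [0.42  0.263 0.693] hold [0.415 0.25  0.705] tilt 48.9570003038726 head 69.2724279267249 yz 0.0057649145035688 y [ 0.937 -0.349  0.006] F [-0.006  0.519 -0.534] w 85.10948816128905 0.0
tool shift [-324.2  110.1  -58.7] rows 8 per row [-40.5  13.8  -7.3]
  q [  1.8   3.2  28.  118.2 -51.4  76.9  30.4] maxdq/row 7.07819673311624 elbow [ 3.5 -3.1 93. ] wrist [ 34.8 -24.8  70.2]
tool shift [-44.8  83.4  63.5] rows 3 per row [-14.9  27.8  21.2]
  q [  3.4  15.3  27.  116.5 -58.3  74.1  39.9] maxdq/row 4.106073200594853 elbow [16.9 -4.  90.8] wrist [ 43.3 -26.   62.7]
tool shift [ -0.7   0.1 124. ] rows 3 per row [-0.2  0.  41.3]
  q [ 31.6  21.2 -23.4 120.8 -59.9  47.5  35.5] maxdq/row 21.328703546622066 elbow [ 18.4 -14.8  88.7] wrist [ 46.6 -17.3  54.5]
```

My predictions match the arm. I'll continue to the waypoint beside the hook.

>>> {"op": "play_rows", "data": {
  "targets": [
    [[85,-40,14,-7,0],[85,-40,14,-7,0],[85,-40,14,-7,0],[85,-40,14,-7,0],[85,-40,14,-7,0],[85,-40,14,-7,0],[85,-40,14,-7,0],[85,-40,14,-7,0]]
  ]
}}

```text
clock: 9.95
tcp_pos: [0.4378, -0.0124, 0.4893]
eef_rot: [[0.225, 0.937, 0.267], [0.617, -0.349, 0.705], [0.754, 0.007, -0.657]]
wrist_force: [0.9, 0.4, -0.0]
gripper_width: 0.994
grip_force: 0.0
```

```bash
python3 st.py
python3 - <<'E'
from h import *
c=cap("wrist");save("w2",c["img"])
for l in ("hook","pull_grip","handpiece"):
    for d in robot.trace("wrist",l):
        P,u,v=pts(c,d["pixels"]); print(l,round(d["conf"],2),d["point"],len(P),np.round(np.median(P,0),3) if len(P) else "")
np.set_printoptions(precision=4,suppress=True)
P,u,v=pts(c)
for zz in (.33,.343,.355):
    m=(abs(P[:,0]-.55)<.05)&(abs(P[:,1]-.045)<.05)&(abs(P[:,2]-zz)<.006);print(zz,m.sum(),P[m].mean(0) if m.sum() else 0,P[m].min(0) if m.sum() else 0,P[m].max(0) if m.sum() else 0)
print(np.array(c["pose"])[:3,3])
E
```

```text
9.95 [ -0.564   3.019  29.696 118.153 -51.665  76.574  29.811] tcp [ 0.438 -0.012  0.489] hold [ 0.433 -0.026  0.502] tilt 48.939790061729006 head 69.23034367568145 yz 0.006645912170842138 y [ 0.937 -0.349  0.007] F [ 0.884  0.384 -0.039] w 84.85680680663513 0.0
hook 0.77 [236.0, 343.4] 819 [0.543 0.039 0.341]
pull_grip 0.74 [240.5, 341.7] 752 [0.542 0.039 0.342]
handpiece 0.77 [175.1, 321.0] 774 [0.658 0.274 0.093]
handpiece 0.69 [284.2, 344.2] 821 [0.591 0.035 0.103]
handpiece 0.63 [222.1, 330.0] 411 [0.63  0.161 0.106]
handpiece 0.59 [264.3, 298.9] 1410 [0.515 0.088 0.14 ]
handpiece 0.58 [264.5, 415.8] 1475 [0.709 0.028 0.137]
0.33 82 [0.539  0.0388 0.3307] [0.5333 0.0323 0.3243] [0.5525 0.0543 0.336 ]
0.343 126 [0.5392 0.0388 0.3432] [0.5332 0.032  0.337 ] [0.5535 0.0542 0.349 ]
0.355 200 [0.5405 0.0404 0.3566] [0.5333 0.0323 0.3491] [0.5582 0.0577 0.361 ]
[ 0.4179 -0.0638  0.6422]
```

View pics/w2.png

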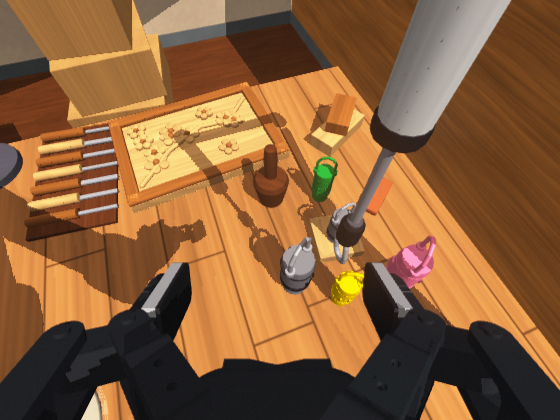

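Picture w2 shows the grip with hook at (348,232), the chosen small grey handpiece in its block at (340,220), the big grey at (298,268), yellow (347,288), pink (412,262) and green (322,180). Next I fit the grip's axis.

Run:
```python
from plan import *
from h import *
A=[]
for n in ("scene","side","wrist"):
    c=cap(n);P,u,v=pts(c);m=(abs(P[:,0]-.55)<.04)&(abs(P[:,1]-.045)<.04)&(abs(P[:,2]-.343)<.015);A.append(P[m])
    f=lambda a:least_squares(lambda p:np.hypot(a[:,0]-p[0],a[:,1]-p[1])-.013,[.547,.045],loss="soft_l1",f_scale=.002).x
    print(n,np.round(f(P[m]),4))
g=f(np.vstack(A));print(np.round(g,4))
R=np.array(robot.sense()["eef_rot"]); G=np.r_[g,.343]
plan([G-.12*R[:,2],G],0,stepm=.03)
```

```text
scene [0.5 0. ]
side [0.5 0. ]
wrist [0.5 0. ]
[0.5 0. ]
tool shift [-52.5  81.7  64.9] rows 4 per row [-13.1  20.4  16.2]
  q [  1.9  15.6  28.6 117.  -58.9  74.1  40.6] maxdq/row 3.2318054862177004 elbow [17.3 -3.6 90.7] wrist [ 43.3 -25.6  62.4]
tool shift [  0.  -0. 120.] rows 4 per row [ 0. -0. 30.]
  q [ 31.8  21.2 -23.8 120.9 -59.9  47.3  35.5] maxdq/row 16.864544853122116 elbow [ 18.3 -14.9  88.7] wrist [ 46.5 -17.2  54.5]
```

>>> {"op": "play_rows", "data": {
  "targets": [
    [[85,-13,20,16,0],[85,-13,20,16,0],[85,-13,20,16,0],[85,-13,21,16,0],[85,0,0,15,0],[85,0,0,15,0],[85,0,0,15,0],[85,0,0,0,0]]
  ]
}}

```text
clock: 11.1
tcp_pos: [0.5309, 0.0075, 0.3806]
eef_rot: [[0.222, 0.938, 0.265], [0.617, -0.346, 0.707], [0.755, 0.006, -0.656]]
wrist_force: [-0.5, -0.1, 0.2]
gripper_width: 0.989
grip_force: 0.0
```

```bash
python3 st.py
cat > grip.py <<'E'
from plan import *
from h import *
np.set_printoptions(precision=4,suppress=True)
def rodfit(zc=.343,x0=(.547,.045),r=.013,hw=.015,cams=("scene","side","wrist")):
    A=[]
    for n in cams:
        c=cap(n);P,u,v=pts(c);m=(abs(P[:,0]-x0[0])<.03)&(abs(P[:,1]-x0[1])<.03)&(abs(P[:,2]-zc)<hw);A.append(P[m])
        f=lambda a:least_squares(lambda p:np.hypot(a[:,0]-p[0],a[:,1]-p[1])-r,x0,loss="soft_l1",f_scale=.002).x
        print(n,m.sum(),f(P[m]) if m.sum()>20 else "")
    g=f(np.vstack(A));print("axis",g);return g
E
python3 - <<'E'
from grip import *
g=rodfit(); G=np.r_[g,.343]; plan([G],0,stepm=.012)
E
```

```text
11.1 [ 14.012  16.087   7.868 118.829 -59.762  64.427  38.642] tcp [0.531 0.008 0.381] hold [ 0.526 -0.006  0.393] tilt 49.03430603051784 head 69.44727512430907 yz 0.006431992973848507 y [ 0.938 -0.346  0.006] F [-0.521 -0.124  0.206] w 84.41930760250341 0.0
scene 146 [0.5488 0.0449]
side 0 
wrist 671 [0.5469 0.0457]
axis [0.5473 0.0455]
tool shift [ 0.519  -0.165  77.3636] rows 7 per row [ 0.0741 -0.0236 11.0519]
  q [ 32.1265  21.2046 -24.2333 120.982  -59.91    46.9927  35.4143] maxdq/row 5.669044063799396 elbow [ 18.2352 -14.9918  88.6881] wrist [ 46.4411 -17.1718  54.5608]
```

>>> {"op": "play_rows", "data": {
  "targets": [
    [[85,0,0,11,0],[85,0,0,11,0],[85,0,0,11,0],[85,0,0,11,0],[85,0,0,11,0],[85,0,0,11,0],[85,0,0,11,0],[85,0,0,0,0]]
  ]
}}

```text
clock: 12.05
tcp_pos: [0.5521, 0.059, 0.3292]
eef_rot: [[0.226, 0.937, 0.267], [0.617, -0.35, 0.705], [0.754, 0.006, -0.657]]
wrist_force: [-0.3, 0.1, 0.5]
gripper_width: 0.995
grip_force: 0.0
```

```bash
python3 st.py;  python3 - <<'E'
from h import *
c=cap("wrist");save("w3",c["img"])
E
```

```text
12.05 [ 32.653  21.478 -25.056 120.934 -59.613  46.66   35.124] tcp [0.552 0.059 0.329] hold [0.547 0.046 0.342] tilt 48.91184500790167 head 69.22215326640436 yz 0.006033993417140632 y [ 0.937 -0.35   0.006] F [-0.335  0.069  0.452] w 84.95325737998283 0.0
```

View pics/w3.png

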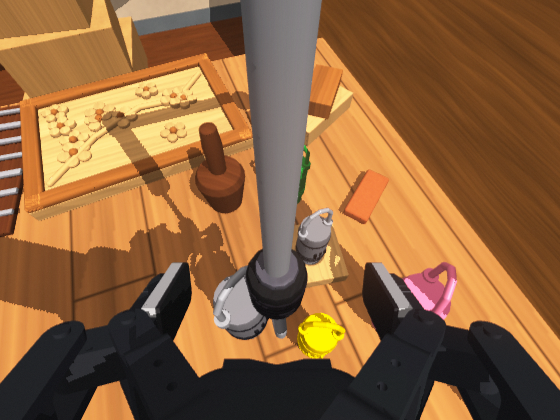

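The grip (276,280) sits centred between the pads, with the small grey handpiece beyond it at (314,235). I close the fingers.

>>> {"op": "play_rows", "data": {
  "targets": [
    [[10,0,0,0,0],[10,0,0,0,0],[10,0,0,0,0],[10,0,0,0,0],[10,0,0,0,0],[10,0,0,0,0],[10,0,0,0,0],[10,0,0,0,0]]
  ]
}}

```text
clock: 12.9
tcp_pos: [0.5521, 0.059, 0.3298]
eef_rot: [[0.225, 0.937, 0.268], [0.617, -0.35, 0.705], [0.754, 0.007, -0.657]]
wrist_force: [-0.2, 0.1, 3.1]
gripper_width: 0.286
grip_force: 58.6
```

```bash
python3 st.py
python3 - <<'E'
from grip import *
# handpiece axis + bail
A=[];B=[]
for n in ("scene","side","wrist"):
    c=cap(n);P,u,v=pts(c);col=c["img"][v,u].astype(int);g=(col.max(1)-col.min(1))<40
    m=g&(np.hypot(P[:,0]-.65,P[:,1]-.164)<.045)
    a=P[m&(P[:,2]>.05)&(P[:,2]<.105)];b=P[m&(P[:,2]>.12)&(P[:,2]<.17)]
    f=lambda a:least_squares(lambda p:np.hypot(a[:,0]-p[0],a[:,1]-p[1])-.023,[.65,.164],loss="soft_l1",f_scale=.002).x
    if len(a)>20:print(n,len(a),f(a),"bail",len(b),b.mean(0),b.min(0),b.max(0),np.percentile(b[:,2],97), np.degrees(np.arctan2(*np.linalg.eigh(np.cov(b[:,:2].T))[1][::-1,1])))
    A.append(a)
H=f(np.vstack(A));print(H)
plan([[H[0],H[1]-.065,.30],[H[0],H[1]-.065,.196],[H[0],H[1],.196],[H[0],H[1],.225],[H[0],H[1],.33]],stepm=.03)
E
```

```text
12.9 [ 32.758  21.441 -25.174 120.928 -59.624  46.648  35.119] tcp [0.552 0.059 0.33 ] hold [0.547 0.046 0.342] tilt 48.94758223882955 head 69.16388370234665 yz 0.006910959888666834 y [ 0.937 -0.35   0.007] F [-0.207  0.126  3.059] w 24.382553631721215 58.64280939102173
scene 185 [0.6507 0.1621] bail 67 [0.6516 0.1599 0.142 ] [0.6296 0.1537 0.1205] [0.6732 0.1642 0.1577] 0.15695968186321804 -172.87830025281778
side 145 [0.6492 0.1661] bail 6 [0.6671 0.1643 0.1291] [0.6662 0.1614 0.1201] [0.6685 0.1662 0.1388] 0.1382456046442693 104.14933418189959
wrist 344 [0.6494 0.1635] bail 203 [0.6449 0.1612 0.1446] [0.6262 0.1573 0.1201] [0.6705 0.1655 0.1584] 0.15764979642579907 -174.11341509168003
[0.6499 0.1636]
tool shift [23.9903 77.5469 92.3592] rows 5 per row [ 4.7981 15.5094 18.4718]
  q [ 24.9022  30.4919 -26.9513 112.8869 -59.8016  38.6964  31.0078] maxdq/row 1.9503107801983646 elbow [ 28.5283 -16.5529  84.1182] wrist [ 56.7517 -11.8909  50.2553]
tool shift [-78.416   -0.7173  68.3111] rows 4 per row [-19.604   -0.1793  17.0778]
  q [ 32.5017  42.6072 -39.9598 116.2251 -59.91    24.047
[... 152 characters left out ...]
ows 3 per row [13.3709 -7.5839 15.2692]
  q [ 30.7377  44.8644 -47.7988 117.2195 -59.91    14.9968  35.2331] maxdq/row 3.098744023093655 elbow [ 37.71   -25.9203  74.2196] wrist [56.7511 -5.3925 39.8533]
tool shift [ 21.866    0.2    -19.0483] rows 1 per row [ 21.866    0.2    -19.0483]
  q [ 29.6955  41.1505 -45.5534 116.4401 -58.7696  18.8073  31.7665] maxdq/row 3.8104754118663866 elbow [ 35.5115 -23.71    77.0809] wrist [56.7514 -5.3912 42.7548]
tool shift [ 79.17     0.7242 -68.968 ] rows 4 per row [ 19.7925   0.1811 -17.242 ]
  q [ 26.8925  30.0281 -39.2082 112.0757 -53.3424  31.3088  18.8953] maxdq/row 3.306891431917066 elbow [ 27.5327 -17.3289  84.3823] wrist [56.7531 -5.386  53.2611]
```

>>> {"op": "play_rows", "data": {
  "targets": [
    [[10,4,13,15.5,0],[10,4,13,15.5,0],[10,4,13,15.5,0],[10,4,13,15.5,0],[10,4,13,15.5,0],[10,4,12.5,15,0],[10,-15,0,13,0],[10,-15,0,13,0]]
  ]
}}

```text
clock: 13.85
tcp_pos: [0.6566, 0.1131, 0.2478]
eef_rot: [[0.223, 0.937, 0.269], [0.617, -0.349, 0.705], [0.754, 0.009, -0.656]]
wrist_force: [0.3, -0.7, 5.8]
gripper_width: 0.288
grip_force: 59.9
```

>>> {"op": "play_rows", "data": {
  "targets": [
    [[10,-16,0,14,0],[10,-16,0,14,0],[10,-16,0,14,0],[10,0,0,0,0],[10,0,0,0,0],[10,0,0,0,0],[10,0,0,0,0],[10,0,0,0,0]]
  ]
}}

```text
clock: 14.65
tcp_pos: [0.6566, 0.1126, 0.1852]
eef_rot: [[0.224, 0.937, 0.269], [0.616, -0.35, 0.705], [0.755, 0.008, -0.656]]
wrist_force: [-0.4, 0.1, 8.9]
gripper_width: 0.285
grip_force: 60.0
```

```bash
python3 st.py
python3 - <<'E'
from grip import *
from h import *
s=robot.sense();R=np.array(s["eef_rot"]);hold=np.array(s["tcp_pos"])-.0187*R[:,2]
ims=[]
for n,(x,y) in (("scene",(.65,.13)),("side",(.65,.13))):
    c=cap(n);P,u,v=pts(c)
    k=P[(np.hypot(P[:,0]-hold[0],P[:,1]-hold[1])<.035)&(P[:,2]>.117)&(P[:,2]<hold[2]-.022)]
    print(n,len(k),k[np.argsort(k[:,1])][::6])
    U,V=proj(c,np.array([.65,.12,.15]));U,V=int(U),int(V); im=c["img"][V-50:V+50,U-60:U+60]; ims.append(cv2.resize(im,(400,333),interpolation=2))
save("ab2",np.hstack(ims))
plan([[.650,.1635,.196]],stepm=.03)
E
```

```text
14.65 [ 32.63   42.724 -40.382 115.933 -59.193  23.903  38.136] tcp [0.657 0.113 0.185] hold [0.652 0.099 0.197] tilt 49.01598104655018 head 69.15608410220702 yz 0.007631217482687041 y [ 0.937 -0.35   0.008] F [-0.363  0.078  8.87 ] w 24.29883054038813 60.01082181930542
scene 85 [[0.6527 0.0796 0.1432]
 [0.6561 0.0834 0.1394]
 [0.655  0.0844 0.1533]
 [0.6544 0.0855 0.1494]
 [0.6505 0.0864 0.1622]
 [0.6502 0.0874 0.1526]
 [0.6547 0.0888 0.1625]
 [0.6549 0.0904 0.1286]
 [0.6552 0.0919 0.1727]
 [0.6542 0.0983 0.1658]
 [0.656  0.1025 0.128 ]
 [0.6534 0.1061 0.134 ]
 [0.6543 0.1092 0.1356]
 [0.6528 0.111  0.143 ]
 [0.6569 0.1136 0.1462]]
side 0 []
tool shift [ 38.0498 -23.8965  45.7485] rows 3 per row [12.6833 -7.9655 15.2495]
  q [ 30.8377  44.9456 -47.9262 117.22   -59.91    14.9473  35.3448] maxdq/row 3.112243561725517 elbow [ 37.7205 -26.0194  74.1549] wrist [56.7505 -5.4235 39.8232]
```

View pics/ab2.png

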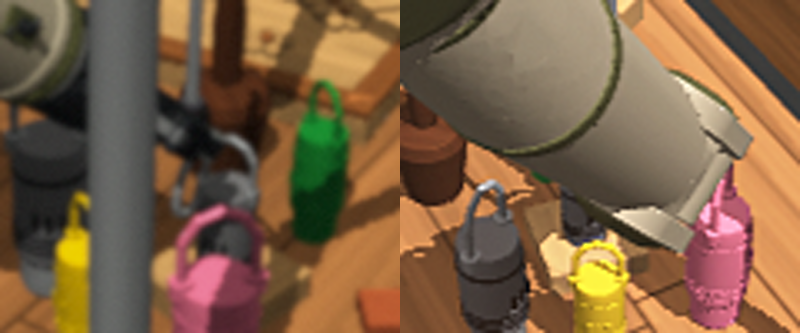

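The crop shows the hook (215,185), its nose towards the bail, at the right height and 40 mm short of it. I pass it through.

>>> {"op": "play_rows", "data": {
  "targets": [
    [[10,4.8,-3,5.7,0],[10,4.8,-3,5.7,0],[10,4.8,-3,5.7,0],[10,4.8,-3,5.7,0],[10,4.8,-3,5.7,0],[10,4.8,-3,5.7,0],[10,4.8,-3,5.7,0],[10,4.8,-3,5.7,0]]
  ]
}}

```text
clock: 15.55
tcp_pos: [0.6553, 0.1771, 0.1842]
eef_rot: [[0.224, 0.937, 0.269], [0.616, -0.35, 0.705], [0.755, 0.008, -0.656]]
wrist_force: [0.4, -1.2, 9.0]
gripper_width: 0.285
grip_force: 60.0
```

```bash
python3 st.py
python3 - <<'E'
from grip import *
from h import *
c=cap("scene");P,u,v=pts(c)
k=P[(np.hypot(P[:,0]-.65,P[:,1]-.163)<.035)&(P[:,2]>.12)&(P[:,2]<.18)]
print(len(k),k[np.argsort(k[:,1])][::8])
U,V=map(int,proj(c,np.array([.65,.163,.15])));save("c1",cv2.resize(c["img"][V-35:V+35,U-45:U+45],(540,420),interpolation=2))
E
```

```text
15.55 [ 30.963  45.082 -48.296 117.135 -59.224  14.657  34.633] tcp [0.655 0.177 0.184] hold [0.65  0.164 0.196] tilt 49.02165422654906 head 69.10223453332628 yz 0.008169713778971048 y [ 0.937 -0.35   0.008] F [ 0.361 -1.16   9.021] w 24.306835819655575 60.037720799446106
146 [[0.6524 0.1445 0.1421]
 [0.6499 0.1491 0.1354]
 [0.6517 0.15   0.1479]
 [0.6526 0.1519 0.1624]
 [0.6537 0.1533 0.1284]
 [0.6478 0.1549 0.162 ]
 [0.6557 0.156  0.1674]
 [0.6518 0.1574 0.1681]
 [0.6296 0.1584 0.1221]
 [0.6369 0.1595 0.1461]
 [0.6315 0.1603 0.1218]
 [0.6533 0.1607 0.1579]
 [0.6699 0.1617 0.1208]
 [0.6614 0.1624 0.1541]
 [0.6551 0.163  0.1543]
 [0.6743 0.1642 0.1212]
 [0.6565 0.1657 0.1534]
 [0.6521 0.1704 0.1306]
 [0.6517 0.1756 0.1338]]
```

View pics/c1.png

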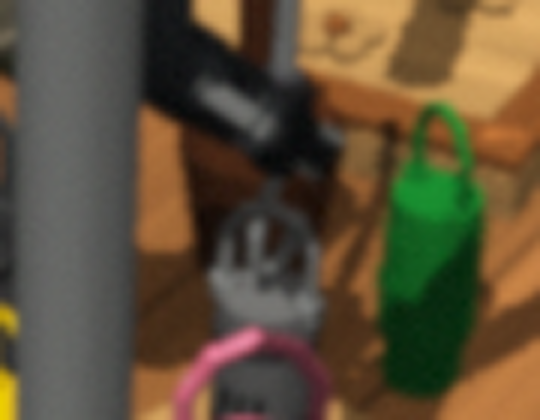

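>>> {"op": "play_rows", "data": {
  "targets": [
    [[10,3.8,0,-3.3,0],[10,3.8,0,-3.3,0],[10,3.8,0,-3.3,0],[10,3.8,0,-3.3,0],[10,3.8,0,-3.3,0],[10,3.8,0,-3.3,0],[10,0,0,0,0],[10,0,0,0,0]]
  ]
}}

```text
clock: 16.4
tcp_pos: [0.6538, 0.1759, 0.2127]
eef_rot: [[0.225, 0.937, 0.268], [0.618, -0.35, 0.704], [0.753, 0.007, -0.658]]
wrist_force: [-0.4, 0.5, 2.0]
gripper_width: 0.292
grip_force: 59.6
```

>>> {"op": "play_rows", "data": {
  "targets": [
    [[10,3,0,-2.6,0],[10,3,0,-2.6,0],[10,3,0,-2.6,0],[10,3,0,-2.6,0],[10,3,0,-2.6,0],[10,0,0,0,0],[10,0,0,0,0],[10,0,0,0,0]]
  ]
}}

```text
clock: 17.2
tcp_pos: [0.6536, 0.176, 0.2328]
eef_rot: [[0.225, 0.937, 0.268], [0.617, -0.35, 0.705], [0.754, 0.007, -0.657]]
wrist_force: [1.1, -0.7, 0.6]
gripper_width: 0.287
grip_force: 59.5
```

```bash
python3 st.py
```

```text
17.2 [ 29.269  38.802 -44.418 115.877 -57.536  21.175  29.068] tcp [0.654 0.176 0.233] hold [0.649 0.163 0.245] tilt 48.92206937986184 head 69.1725859157705 yz 0.006916467076229972 y [ 0.937 -0.35   0.007] F [ 1.144 -0.711  0.645] w 24.548630679874595 59.49981451034546
```

>>> {"op": "play_rows", "data": {
  "targets": [
    [[10,2,0,-1.7,0],[10,2,0,-1.7,0],[10,2,0,-1.7,0],[10,1,0,-0.9,0],[10,0,0,0,0],[10,0,0,0,0],[10,0,0,0,0],[10,0,0,0,0]]
  ]
}}

```text
clock: 18.0
tcp_pos: [0.6535, 0.1762, 0.2421]
eef_rot: [[0.225, 0.937, 0.268], [0.617, -0.35, 0.705], [0.754, 0.007, -0.657]]
wrist_force: [-0.6, 0.2, -0.1]
gripper_width: 0.286
grip_force: 59.4
```

```bash
cat > avg.py <<'E'
from h import *
F=[]
for i in range(24):
    robot.capture("side");F.append(robot.sense()["wrist_force"])
F=np.array(F);print(F.mean(0).round(3),(F.std(0)/24**.5).round(3))
E
python3 avg.py; python3 st.py
```

```text
[-0.318  0.354 -0.216] [0.081 0.08  0.092]
19.2 [ 28.97   37.726 -43.778 115.547 -57.13   22.332  27.96 ] tcp [0.654 0.176 0.242] hold [0.649 0.163 0.254] tilt 48.92974650814717 head 69.17153912772923 yz 0.00688781150744697 y [ 0.937 -0.35   0.007] F [-0.304  0.709 -0.753] w 24.343770492327923 59.445751905441284
```

>>> {"op": "play_rows", "data": {
  "targets": [
    [[10,1.9,0,-1.6,0],[10,1.9,0,-1.6,0],[10,0,0,0,0],[10,-1.9,0,1.6,0],[10,-1.9,0,1.6,0],[10,0,0,0,0],[10,0,0,0,0],[10,0,0,0,0]]
  ]
}}

```text
clock: 20.0
tcp_pos: [0.6536, 0.1761, 0.242]
eef_rot: [[0.225, 0.937, 0.268], [0.617, -0.35, 0.705], [0.754, 0.007, -0.657]]
wrist_force: [0.1, -0.4, -0.6]
gripper_width: 0.284
grip_force: 59.4
```

```bash
python3 avg.py; python3 st.py
python3 - <<'E'
from grip import *
from h import *
c=cap("scene");P,u,v=pts(c);col=c["img"][v,u].astype(int);g=(col.max(1)-col.min(1))<40
k=P[g&(np.hypot(P[:,0]-.65,P[:,1]-.163)<.03)&(P[:,2]>.03)];print(np.percentile(k[:,2],[1,5]))
U,V=map(int,proj(c,np.array([.65,.163,.12])));save("c2",cv2.resize(c["img"][V-45:V+45,U-60:U+60],(560,420),interpolation=2))
E
```

```text
[ 0.051 -0.418 -0.141] [0.082 0.103 0.114]
21.2 [ 29.048  37.766 -43.905 115.541 -56.973  22.261  27.813] tcp [0.654 0.176 0.242] hold [0.649 0.163 0.254] tilt 48.92926222321607 head 69.16585196767063 yz 0.0068666411428223665 y [ 0.937 -0.35   0.007] F [-0.591 -0.586 -0.498] w 24.40226247685747 59.430391788482666
[0.058  0.0819]
```

View pics/c2.png

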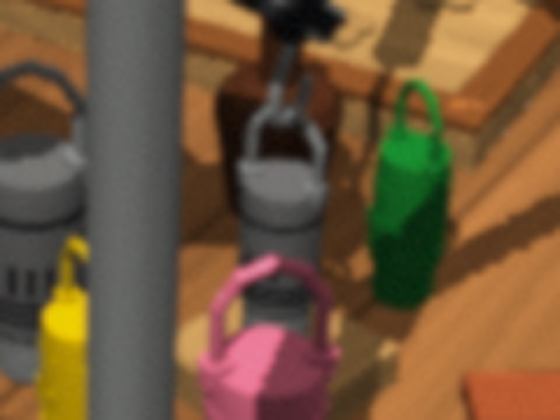

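The handpiece hangs by its bail in the hook (285,110), clear of the block. The averaged force is about -0.18 N, so I lower it 2 mm to the balance point and then let go.

>>> {"op": "play_rows", "data": {
  "targets": [
    [[10,-0.8,0,0.7,0],[10,-0.8,0,0.7,0],[10,0,0,0,0],[10,0,0,0,0],[10,0,0,0,0],[10,0,0,0,0],[10,0,0,0,0],[10,0,0,0,0]]
  ]
}}

```text
clock: 22.05
tcp_pos: [0.6536, 0.1762, 0.24]
eef_rot: [[0.225, 0.937, 0.268], [0.617, -0.35, 0.705], [0.754, 0.007, -0.657]]
wrist_force: [-0.6, -0.2, -0.3]
gripper_width: 0.292
grip_force: 59.4
```

```bash
python3 avg.py
python3 - <<'E'
from grip import *
s=robot.sense();R=np.array(s["eef_rot"]);h=np.array(s["tcp_pos"])-.0187*R[:,2];print(s["clock"],h)
rodfit(h[2]+.005,h[:2],cams=("scene",))
plan([h-.06*R[:,2],h-.14*R[:,2]],stepm=.02)
E
```

```text
[-0.178  0.216 -0.251] [0.094 0.101 0.082]
23.25 [0.6485 0.163  0.2523]
scene 56 [0.6618 0.1559]
axis [0.6618 0.1559]
tool shift [ -0.0096  -0.0152 -59.9967] rows 3 per row [ -0.0032  -0.0051 -19.9989]
  q [ 32.6971  33.084  -41.6282 115.372  -53.9623  29.6215  25.3567] maxdq/row 2.5554050186825386 elbow [ 28.1134 -21.6139  82.5757] wrist [55.0147 -9.6725 49.4287]
tool shift [  0.0032   0.0006 -80.    ] rows 4 per row [  0.0008   0.0001 -20.    ]
  q [ 37.9793  27.5113 -39.0514 113.6996 -50.0789  39.9613  22.5114] maxdq/row 2.6034858094963482 elbow [ 21.723  -20.766   85.7507] wrist [ 52.871  -15.3086  54.686 ]
```

>>> {"op": "play_rows", "data": {
  "targets": [
    [[22,0,0,0,0],[26,0,0,0,0],[30,0,0,0,0],[38,0,0,0,0],[50,0,0,0,0],[65,0,0,0,0],[80,0,0,0,0],[85,0,0,0,0]]
  ]
}}

```text
clock: 24.1
tcp_pos: [0.6536, 0.1761, 0.24]
eef_rot: [[0.225, 0.937, 0.268], [0.617, -0.35, 0.705], [0.754, 0.007, -0.657]]
wrist_force: [0.2, 0.4, -0.1]
gripper_width: 0.993
grip_force: 0.0
```

```bash
python3 st.py
cat > chk.py <<'E'
from h import *
np.set_printoptions(precision=4,suppress=True)
for n in ("wrist","scene"):
    c=cap(n);P,u,v=pts(c);col=c["img"][v,u].astype(int)
    k=P[(np.hypot(P[:,0]-.65,P[:,1]-.163)<.045)];
    g=(col.max(1)-col.min(1))[(np.hypot(P[:,0]-.65,P[:,1]-.163)<.045)]<40
    t=k[g&(k[:,2]>.125)&(k[:,2]<.16)];  h,e=np.histogram(k[g][:,2],np.arange(.1,.30,.005)); print(n,dict(zip(e.round(3),h)))
    s=k[g&(k[:,2]>.1)&(k[:,2]<.16)];print(s.mean(0) if len(s) else "")
E
python3 chk.py
python3 - <<'E'
from h import *
c=cap("wrist");save("w4",c["img"])
E
```

```text
24.1 [ 29.145  38.029 -44.105 115.615 -57.001  21.967  28.006] tcp [0.654 0.176 0.24 ] hold [0.649 0.163 0.252] tilt 48.930117357174765 head 69.16594390089507 yz 0.006876413419346422 y [ 0.937 -0.35   0.007] F [ 0.224  0.403 -0.106] w 84.81774203569023 0.0
wrist {np.float64(0.1): np.int64(31), np.float64(0.105): np.int64(13), np.float64(0.11): np.int64(5), np.float64(0.115): np.int64(0), np.float64(0.12): np.int64(27), np.float64(0.125): np.int64(76), np.float64(0.13): np.int64(90), np.float64(0.135): np.int64(189), np.float64(0.14): np.int64(1299), np.float64(0.145): np.int64(33), np.float64(0.15): np.int64(18), np.float64(0.155): np.int64(17), np.float64(0.16): np.int64(16), np.float64(0.165): np.int64(22), np.float64(0.17): np.int64(70), np.float64(0.175): np.int64(70), np.float64(0.18): np.int64(113), np.float64(0.185): np.int64(61), np.float64(0.19): np.int64(10), np.float64(0.195): np.int64(17), np.float64(0.2): np.int64(37), np.float64(0.205): np.int64(50), np.float64(0.21): np.int64(56), np.float64(0.215): np.int64(45), np.float64(0.22): np.int64(2), np.float64(0.225): np.int
[... 1038 characters left out ...]
 np.int64(16), np.float64(0.19): np.int64(12), np.float64(0.195): np.int64(11), np.float64(0.2): np.int64(5), np.float64(0.205): np.int64(7), np.float64(0.21): np.int64(7), np.float64(0.215): np.int64(8), np.float64(0.22): np.int64(6), np.float64(0.225): np.int64(4), np.float64(0.23): np.int64(3), np.float64(0.235): np.int64(10), np.float64(0.24): np.int64(9), np.float64(0.245): np.int64(0), np.float64(0.25): np.int64(0), np.float64(0.255): np.int64(0), np.float64(0.26): np.int64(0), np.float64(0.265): np.int64(0), np.float64(0.27): np.int64(8), np.float64(0.275): np.int64(6), np.float64(0.28): np.int64(6), np.float64(0.285): np.int64(9), np.float64(0.29): np.int64(7)}
[0.6553 0.1518 0.1315]
```

View pics/w4.png

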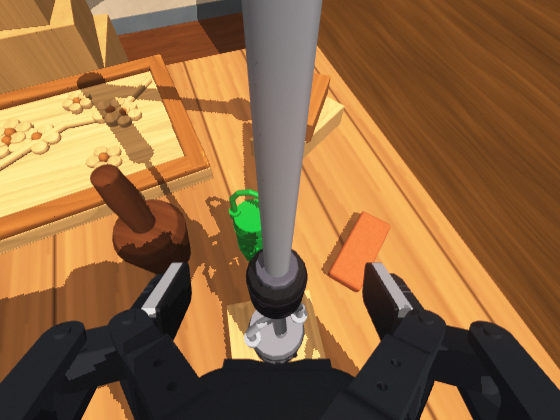

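The handpiece hangs still at (276,335), its flat top at about 0.142 m, just where I held it. I withdraw straight back along the tool axis.

>>> {"op": "play_rows", "data": {
  "targets": [
    [[85,0,0,-10,0],[85,0,0,-18,0],[85,0,0,-18,0],[85,0,0,-18,0],[85,0,0,-18,0],[85,0,0,-18,0],[85,0,0,-18,0],[85,0,0,0,0]]
  ]
}}

```text
clock: 25.05
tcp_pos: [0.6224, 0.0908, 0.3189]
eef_rot: [[0.225, 0.936, 0.271], [0.618, -0.353, 0.703], [0.753, 0.009, -0.658]]
wrist_force: [-1.1, -0.1, 0.1]
gripper_width: 0.993
grip_force: 0.0
```

```bash
python3 st.py
python3 - <<'E'
from h import *
for n in ("wrist","scene"):
    c=cap(n);P,u,v=pts(c);col=c["img"][v,u].astype(int);g=(col.max(1)-col.min(1))<40
    k=P[g&(np.hypot(P[:,0]-.65,P[:,1]-.163)<.03)]
    h,e=np.histogram(k[:,2],np.arange(.12,.16,.004));print(n,h,e.round(3)[:1]); r=P[(np.hypot(P[:,0]-.65,P[:,1]-.163)<.03)&(P[:,2]>.22)&(P[:,2]<.30)&(col.max(1)<60)];print(len(r),r.mean(0).round(4),r[:,2].min(),r[:,2].max())
E
```

```text
25.05 [ 36.489  28.74  -39.46  114.21  -51.137  37.215  23.214] tcp [0.622 0.091 0.319] hold [0.617 0.078 0.331] tilt 48.86894251883067 head 68.87323114635365 yz 0.009417723245094264 y [ 0.936 -0.353  0.009] F [-1.146 -0.125  0.089] w 84.83641327514577 0.0
wrist [ 26  51  59  66 120 666  64  13  14  14] [0.12]
580 [0.6428 0.1542 0.256 ] 0.23437313890065803 0.2744817716753475
scene [25 25 27 25 47 96 16  9  6  8] [0.12]
159 [0.6534 0.1527 0.2571] 0.22603714017926757 0.27990541461053
```

The hook and handpiece have stayed put: top still at about 0.142 m, grip centred near 0.254 m. The gripper is well clear, so I hand in.

```bash
python3 -c "
from bench import robot
print(robot.hand_in())"
```

```text
the job is handed in; nothing more can be done
None
```

The small grey handpiece now hangs by its bail in the balancer hook, about 9 mm above the block. It stayed put after I let go and backed the gripper away, and I handed the job in at about 25 s of the 48 s allowed.

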